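# Ready the mill bed under its swing lamp

### The arm

A 6-joint arm with a two-finger parallel gripper is mounted at the origin on the work surface. World frame = base frame: x ahead of the robot, y to its left, z up, the work surface at z = 0. Lengths are in m, angles in rad, forces in N, time in s.
With the tool pointing down it reaches from about 0.35 to 0.975 m from the base axis. Payload 4.9 kg.
Tool frame: the origin (TCP) lies at the very end of the fingers, on their centre line; the grasp point (between the pads) lies 19 mm behind it (ctrl.tcp_to_grasp is the z of the grasp point in the tool frame, in m); z points along the fingers, y is the line along which they close (so a half turn about z gives the same grasp; the last joint's range is limited). The gripper opens to 85 mm and grips with 20 to 120 N. Pads are 22 mm wide; open, the fingers measure 114 mm over their backs; the gripper's body (76 mm by 85 mm) begins 54 mm behind the grasp point. The pads swing forward as they close: fully open they stand 13 mm farther back than shut.
Start: joints at [1.019, 0.053, 1.613, -0, 1.476, -0.119], TCP at [0.262, 0.567, 0.231] pointing down, gripper open.
Joint ranges: [-3.01, 3.01], [-1.01, 2.22], [0.06, 2.58], [-1.02, 4.17], [0.09, 2.62], [-3.14, 3.14]. Speed limits (rad/s): [2.57, 2.57, 3.14, 3.14, 3.14, 3.14].

### API

Orientations are given as a rotation vector (axis times angle).
In Python, from station import ctrl, eyes, job, nets gives the robot as it stands. The module is installed in compiled form; this text tells all that it offers.
- The arm moves only by the tool jog_arm, never from a script. Its argument "commands" is one flat list of numbers, 7 for each row, row after row: the shift along the tool's x, y, z each as a share of 0.06 m, from -1 to 1, then the turn, a rotation vector about the tool's x, y, z each as a share of 0.1 rad, from -1 to 1, then the finger opening in mm, from 0 to 85.4. In form: [x, y, z, ax, ay, az, grip, x, y, z, ax, ay, az, grip, ...]. A call has 1 to 20 rows; each row shifts and turns the commanded pose from where the row before left it, along the tool's axes as they then stand; what a row does not reach is not made up. A row lasts 1/8 s, in which the tool goes at most 62.5 mm and 10.7 degrees, less where a joint would pass 70% of its speed; a pose out of reach is approached as far as the arm can. A call with a number of a shift or a turn outside -1 to 1 is refused whole. A call with a gripper value outside its range is refused whole. The fingers move at their own pace and stop on an object; "newtons" is the grip in N (left out, the last holds). Time passes only in rows, so rows that do not move let the fingers close. It gives the time, the measured TCP pose, the force, the opening and the grip force at its end, in the units of the state.
- ctrl.get_obs(): the state, without advancing time (a new reading comes with each control period).
- eyes.get_image(name): name is "side" or "top"; returns a dict with "image" (480x640x3 uint8, red, green, blue), "z_map" (480x640 float32, m along the optical axis (not along the pixel's ray), 0 where there is no reading), "K" (3x3 intrinsics, pixels), "cam_to_world" (4x4, takes a point from camera to world coordinates). Camera axes: x right, y up, looking along -z (the intrinsics and any distortion apply to the point x, -y, -z); pixel columns grow to the right and rows downward; lengths in m; the calibration is good to about 2 mm. A picture is of the moment at which its call begins.
- job.finish_job(): hands the job in; it is judged then, once.
Trained networks look in the newest picture that a camera, given by its name, has taken for a name from the list of things; names that differ only in an ending like _2 or _b are one class to them, and where a whole thing is asked for, a point or a joint stands for the part that bears it (a point fixed in the world has none). Each returns a list of dicts, best first, with "p" (0 to 1); they miss things now and then, are a little off and sometimes report something else, mostly with a low value. They report only what shows in the picture. A call takes as long as a camera call. They do not tell look-alikes from the thing itself.
- nets.silhouettes(camera, name): "mask" (480x640 bool, what is visible of it) and "bbox" ([left, top, right, bottom] in pixels, round what is visible of it).
The state is a dict: "t": time; "q": joint angles; "dq": joint speeds; "effort": joint torques, N m; "tool_pos": TCP position; "tool_rot": TCP orientation; "contact_force": force on the tool from outside, world axes, zero at the start; "wrist_torque": the same for the moment, N m; "opening": finger opening in m; "grip_force": force on a finger pad.
Only numpy, scipy, OpenCV 4.12 (cv2) and the standard library are available. Lean on these libraries where they do the work, as an engineer would, in place of code of your own. Each camera call takes 0.05 s, during which the arm holds its last target. There are 200 camera calls.

### The job

Get the mill's bed ready for the next job: swing the lamp arm by its knob clear of the bed, push the aluminium blank square and flush against both fences with its long side along the far fence, and stand every fallen oil tin upright on the rubber mat. When all that is done, swing the lamp back and leave it with its head centred over the blank; leave the other things on the bench where they are.

Things in the scene. Friction and masses are not known exactly. Their poses are not given: they have to be found in the camera images.
- bed: The mill's clamping bed: dark steel plate 220 x 220 x 15 mm fixed on the bench, with an L of two bare-metal fences on it, 15 mm thick, rising 21 mm above the plate: one along its whole far (+x) edge, one along its whole right (-y) edge. Origin: centre of its underside. x points away from the robot to the far fence, y to the left, away from the right fence (yaw up to 0.15 rad).
- corner (a point): The inside corner of the two fences, on the plate's upper face (15 mm above the bench): the inner face of the far fence is its plane x = 0, that of the right fence its plane y = 0. Axes as the bed's.
- blank: Aluminium blank, 110 (x) x 60 (y) x 25 (z) mm, about 0.44 kg, lying loose and askew on the bed's plate. Origin: centre of its underside. It starts with its long x axis within about 0.4 rad of the bed's y axis (it is to lie along the far fence). Seated, its centre is at x = -30, y = +55 mm from the corner. It slides when pushed with a few newtons.
- mat: Flat black rubber mat fixed on the bench to the left, 130 (x) x 250 (y) x 4 mm, for the tins to stand on. Origin: centre of its underside.
- lamp_elbow (a joint): Elbow angle of the lamp arm, rad, anticlockwise from above, -2.6 to 0 (straight). The post is fixed at the back right of the bench; two level links of 250 mm, 235 to 280 mm above the bench, turn at shoulder and elbow about upright axes only. Both joints are stiff (friction 0.5 and 0.35 N m) and hold wherever they are left; the head drags sideways with roughly 2 to 5 N.
- lamp_knob (a point): Middle of the black upright knob on top of the lamp's head: a round stub 22 mm across standing 44 mm tall, its top 322 mm and this point 300 mm above the bench. The grey bell-shaped head (110 mm across, underside 215 mm above the bench) is centred under it. Pinch it from above and drag it: the two joints follow. It starts over the bed, within about 0.14 m of its centre.
- tin1: Oil tin, may be absent (None): metal can of 52 (y) x 44 (z) mm section, 100 mm tall, plus a black round cap 26 mm across, 18 mm tall; 0.2 to 0.4 kg. Starts fallen on its broad side on the bench, by the bed, cap roughly away from the robot. Origin: centre of its base face; x runs along the tin to the cap (up when it stands).
- tin2: Oil tin, may be absent (None): metal can of 52 (y) x 44 (z) mm section, 100 mm tall, plus a black round cap 26 mm across, 18 mm tall; 0.2 to 0.4 kg. Starts fallen on its broad side on the bench, by the mat, cap roughly away from the robot. Origin: centre of its base face; x runs along the tin to the cap (up when it stands).
- tin3: Oil tin, may be absent (None): metal can of 52 (y) x 44 (z) mm section, 100 mm tall, plus a black round cap 26 mm across, 18 mm tall; 0.2 to 0.4 kg. Starts fallen on its broad side on the bench, further back, cap roughly to the left. Origin: centre of its base face; x runs along the tin to the cap (up when it stands).
- hub: Turned aluminium hub, flange 70 mm across, 60 mm tall; standing behind, between bed and tins. Bystander, leave it. Origin: centre of its underside.
- aerosol: Aerosol can, 60 mm across, 190 mm tall, standing near the robot. Bystander, leave it. Origin: centre of its underside.
- mug: White mug, 80 mm across, 90 mm tall, left, near the robot. Bystander, leave it. Origin: centre of its underside.
- meter: Grey multimeter, 150 x 78 x 34 mm, lying right, near the robot. Bystander, leave it. Origin: centre of its underside.
There are look-alikes about, which are no part of the job. Leave any yellow look-alike of the tin2 alone.

How it is judged:
On the way, in this order (a step that is already met when the one before it is completed fails the run):
1. the lamp's head is swung clear of the bed (its knob more than 0.17 m, seen from above, from the bed's centre) (horizontal distance between lamp_knob and bed above 0.17 m), for 0.2 s.
2. the blank is flush in the fence corner and all tins stand on the mat (x of blank in the frame of corner between -0.034 and -0.027 m and y of blank in the frame of corner between 0.052 and 0.059 m and z of blank in the frame of corner between -0.003 and 0.004 m and angle between the x axis of blank and the y axis of bed, either way round below 0.04 rad and linear speed of blank below 0.02 m/s and angle between each of tin1, tin2, tin3's own x axis and vertical below 0.1 rad and height (world z) of each of tin1, tin2, tin3 below 0.012 m and linear speed of each of tin1, tin2, tin3 below 0.03 m/s and x of tin1 in the frame of mat between -0.052 and 0.052 m and y of tin1 in the frame of mat between -0.115 and 0.115 m and x of tin2 in the frame of mat between -0.052 and 0.052 m and y of tin2 in the frame of mat between -0.115 and 0.115 m and x of tin3 in the frame of mat between -0.052 and 0.052 m and y of tin3 in the frame of mat between -0.115 and 0.115 m), for 0.2 s.
3. the lamp's head is over the blank (horizontal distance between lamp_knob and blank below 0.04 m and velocity of joint lamp_elbow between -0.05 and 0.05 rad/s), for 0.2 s.
At the end, for the whole second after the job is handed in: Blank flat on the bed, long side along the far fence, within 4 mm of both fences, square to 0.04 rad; every tin present upright (0.1 rad), at rest, base centre at least 10 mm inside the mat's edges; lamp at rest, knob within 40 mm (from above) of the blank's centre (all of step 2 and all of step 3); the robot touches nothing.
It fails at once if one of the other things on the bench is moved more than 50 mm (distance of any of hub, aerosol, mug, meter from where it was at the start of the episode above 0.05 m).
Of tin1, tin2, tin3 only 1 to 3 are there at a start; the rules pass over those that are not, and their reading is None.
At some moment in a run one of blank, tin1, tin2, tin3 may be knocked a few centimetres aside while the robot is not near it.
Once in a run the grip may slacken for a moment while it holds something.
It also fails if it takes over 210 s, if anything falls off the work surface, if the arm or the gripper's body presses on something with over 40 N, if the wrist force passes 120 N, or if a joint passes its speed limit or range.

## Working session

There is one attempt and no reset: what is moved stays moved. The work goes in short steps, Python scripts to look and compute and a tool call to move; the robot and the scene stay as the last step left them, time stands still between calls to the robot, and variables do not carry over. Pictures are saved under pics/ and viewed, at most 14 in all, crops included, and the job is handed in when it is done.

Besides the shell and the picture viewer there is one more tool, called as a command line: name --argument value ..., lists and objects as JSON in quotes. jog_arm: Moves the arm, as the interface text tells. Shift numbers are shares of 0.06 m and turn numbers shares of 0.1 rad, none past 1 either way. Its arguments: {"type":"object","properties":{"commands":{"type":"array","items":{"type":"number"}},"newtons":{"type":"number"}},"required":["commands"]}

```bash
mkdir -p pics
cat > h.py <<'E'
import numpy as np,cv2
from scipy.spatial.transform import Rotation as R
from station import ctrl,eyes,job,nets
def look(name,fn=None):
    d=eyes.get_image(name)
    if fn: cv2.imwrite('pics/'+fn,d['image'][:,:,::-1])
    return d
def cloud(d):
    z=d['z_map'];K=d['K'];v,u=np.mgrid[:480,:640]
    P=np.stack([(u-K[0,2])/K[0,0]*z,-(v-K[1,2])/K[1,1]*z,-z],-1)
    T=d['cam_to_world'];W=P@T[:3,:3].T+T[:3,3];W[z==0]=np.nan
    return W
def st():
    o=ctrl.get_obs();print('t',round(o['t'],2),'pos',o['tool_pos'].round(4) if hasattr(o['tool_pos'],'round') else o['tool_pos'],'\nR',R.from_rotvec(o['tool_rot']).as_matrix().round(3).tolist(),'q',np.round(o['q'],3),'open',o['opening'],'F',np.round(o['contact_force'],1));return o
E
python3 - <<'E'
from h import *
st()
for n in('top','side'):
    d=look(n,n+'0.png');W=cloud(d);np.savez(n+'0',W=W,im=d['image'])
    print(n,d['cam_to_world'].round(3).tolist(),d['K'].round(1).tolist(), [k for k in d])
    for nm in['bed','blank','mat','lamp_knob','tin1','tin2','tin3','hub','aerosol','mug','meter']:
        for r in nets.silhouettes(n,nm):
            p=W[r['mask']];p=p[~np.isnan(p[:,0])]
            print(nm,round(r['p'],2),np.array(r['bbox']).round().tolist(),r['mask'].sum(),np.median(p,0).round(3) if len(p) else None)
E
```

```text
t 0.0 pos [0.2618 0.5668 0.23  ] 
R [[-0.908, 0.419, -0.001], [0.419, 0.908, -0.002], [0.0, -0.002, -1.0]] q [ 1.019  0.053  1.614  0.     1.476 -0.119] open 0.08545825554720243 F [-0. -0.  1.]
top [[0.022, 0.995, -0.101, 0.352], [-1.0, 0.024, 0.02, -0.003], [0.022, 0.101, 0.995, 1.775], [0.0, 0.0, 0.0, 1.0]] [[530.6, 0.0, 314.9], [0.0, 530.6, 229.3], [0.0, 0.0, 1.0]] ['image', 'z_map', 'K', 'cam_to_world']
bed 0.91 [340.0, 190.0, 412.0, 263.0] 2906 [ 0.544 -0.21   0.016]
blank 0.82 [358.0, 214.0, 377.0, 235.0] 314 [ 0.556 -0.205  0.04 ]
mat 0.76 [147.0, 210.0, 230.0, 254.0] 2870 [0.519 0.395 0.004]
lamp_knob 0.81 [376.0, 196.0, 489.0, 247.0] 1857 [ 0.539 -0.283  0.27 ]
lamp_knob 0.41 [339.0, 189.0, 411.0, 262.0] 3188 [ 0.542 -0.212  0.016]
tin1 0.83 [196.0, 299.0, 221.0, 340.0] 662 [0.236 0.304 0.042]
tin1 0.73 [226.0, 172.0, 258.0, 203.0] 512 [0.668 0.204 0.043]
tin1 0.7 [289.0, 225.0, 312.0, 262.0] 513 [0.479 0.014 0.043]
tin1 0.57 [249.0, 226.0, 268.0, 263.0] 520 [0.468 0.153 0.044]
tin1 0.49 [307.0, 155.0, 327.0, 177.0] 331 [ 0.739 -0.035  0.016]
tin2 0.83 [196.0, 299.0, 221.0, 
[... 1744 characters left out ...]
 [266.0, 257.0, 306.0, 278.0] 761 [0.463 0.134 0.038]
tin3 0.87 [321.0, 238.0, 359.0, 262.0] 649 [0.659 0.193 0.037]
tin3 0.87 [181.0, 245.0, 223.0, 265.0] 735 [0.228 0.29  0.037]
tin3 0.73 [280.0, 284.0, 322.0, 306.0] 884 [ 0.471 -0.004  0.039]
tin3 0.57 [266.0, 257.0, 306.0, 278.0] 761 [0.463 0.134 0.038]
hub 0.77 [380.0, 275.0, 403.0, 300.0] 438 [ 0.733 -0.047  0.017]
aerosol 0.94 [231.0, 208.0, 255.0, 265.0] 1070 [0.353 0.234 0.116]
mug 0.66 [211.0, 202.0, 234.0, 238.0] 652 [0.32  0.426 0.062]
mug 0.54 [300.0, 314.0, 411.0, 400.0] 4920 [ 0.525 -0.266  0.017]
meter 0.74 [224.0, 382.0, 294.0, 445.0] 2262 [ 0.262 -0.355  0.034]
meter 0.56 [269.0, 258.0, 307.0, 278.0] 695 [0.462 0.133 0.04 ]
```

View pics/top0.png

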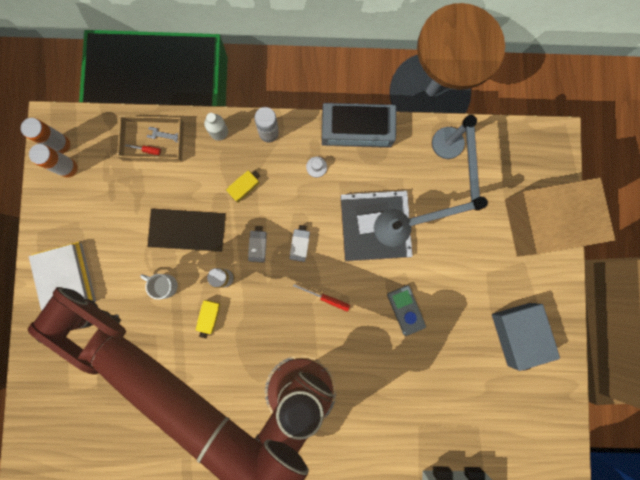

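View pics/side0.png

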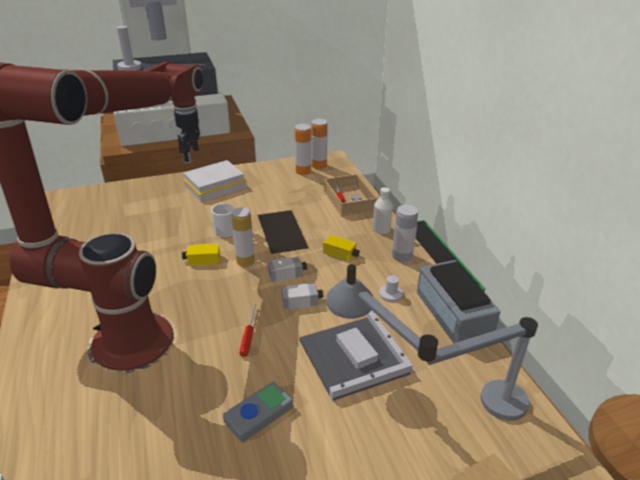

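Run:
```python
import numpy as np,cv2
T=np.load('top0.npz');S=np.load('side0.npz')
def rect(p,l): 
    r=cv2.minAreaRect((p[:,:2]*1000).astype(np.float32)); print(l,len(p),np.round(r[0],1),np.round(r[1],1),round(r[2],1),'mean',p.mean(0).round(4),'z',np.percentile(p[:,2],[5,50,95]).round(4))
for n,D in(('top',T),('side',S)):
    W=D['W'];im=D['im']
    def box(x0,x1,y0,y1,z0,z1): 
        m=(W[...,0]>x0)&(W[...,0]<x1)&(W[...,1]>y0)&(W[...,1]<y1)&(W[...,2]>z0)&(W[...,2]<z1); return m
    g=lambda *a:W[box(*a)]
    print(n)
    rect(g(.4,.7,-.4,-.05,.008,.06),'bed all')
    rect(g(.4,.7,-.4,-.05,.032,.0375),'fence')
    rect(g(.45,.62,-.32,-.12,.037,.045),'blank')
    rect(g(.4,.7,-.4,-.1,.29,.33),'knob')
    rect(g(.4,.7,-.4,-.1,.22,.33),'head')
    rect(g(.40,.58,-.05,.07,.03,.06),'tin1'); rect(g(.40,.58,.1,.21,.03,.06),'tin2')
    rect(g(.40,.58,-.05,.07,.01,.06),'tin1 all'); rect(g(.40,.58,.1,.21,.01,.06),'tin2 all')
    rect(g(.6,.74,.13,.27,.03,.06),'yel'); rect(g(.68,.8,-.09,.02,.01,.08),'hub')
    rect(g(.3,.4,.2,.29,.15,.2),'aero');
    dark=box(.4,.63,.25,.52,.0005,.03)&(im.max(-1)<75); rect(W[dark],'mat')
a=cv2.resize(T['im'][150:290,130:430,::-1],None,fx=2.66,fy=2.66,interpolation=cv2.INTER_CUBIC)
cv2.imwrite('pics/crop0.png',a)
```

```text
top
bed all 3377 [ 549.1 -225.2] [349.1 297.1] 90.0 mean [ 0.549  -0.2201  0.0208] z [0.0092 0.0171 0.0416]
fence 289 [ 547.8 -238.4] [217.6 217.9] 5.0 mean [ 0.5946 -0.2542  0.0349] z [0.0323 0.0349 0.0374]
blank 217 [ 553.7 -214.7] [59.7 75.1] 8.5 mean [ 0.5548 -0.2055  0.0408] z [0.0374 0.0409 0.0441]
knob 62 [ 535.8 -305.8] [ 20.3 118.8] 19.3 mean [ 0.5191 -0.2599  0.3158] z [0.2919 0.3193 0.3262]
head 1367 [ 519.1 -301.7] [195.3 108.8] 88.9 mean [ 0.5225 -0.274   0.2612] z [0.2318 0.2616 0.2853]
tin1 506 [483.9  13.7] [ 52.2 117.1] 81.9 mean [0.4773 0.0145 0.043 ] z [0.035  0.0431 0.0501]
tin2 526 [477.  152.8] [ 53.2 117.4] 87.7 mean [0.4713 0.1529 0.0436] z [0.0359 0.0438 0.0508]
tin1 all 538 [493.1   5.8] [161.8 100.6] 4.0 mean [0.4796 0.0141 0.0417] z [0.0284 0.0428 0.0501]
tin2 all 564 [496.  154.8] [105.9 155.7] 88.8 mean [0.472  0.1523 0.042 ] z [0.0265 0.0434 0.0506]
yel 525 [674.1 202.9] [ 54.6 116.5] 44.7 mean [0.6692 0.2066 0.0431] z [0.0349 0.0431 0.0505]
hub 280 [746.9 -35.4] [ 95.1 101.4] 80.8 mean [ 0.7409 -0.0361  0.0312] z [0.0106 0.0177 0.0633]
aero 337 [362.8 
[... 742 characters left out ...]
0425] z [0.0319 0.0436 0.0482]
tin2 474 [471.6 152. ] [ 65.7 118.2] 89.3 mean [0.4639 0.1469 0.0422] z [0.0321 0.0432 0.048 ]
tin1 all 766 [478.2  13.2] [ 63.3 119.3] 86.3 mean [0.4713 0.0033 0.0364] z [0.014  0.0416 0.0477]
tin2 all 668 [471.9 152. ] [ 65.7 120.1] 89.3 mean [0.464  0.1423 0.0358] z [0.0137 0.041  0.0476]
yel 414 [666.7 200.8] [ 65.6 122. ] 48.9 mean [0.662  0.2002 0.0421] z [0.032  0.0434 0.0481]
hub 360 [735.5 -41.4] [63.4 66.8] 57.2 mean [ 0.7355 -0.0447  0.0316] z [0.0106 0.0246 0.062 ]
aero 364 [355.7 252.2] [60.1 59.5] 24.1 mean [0.355  0.2431 0.1779] z [0.1534 0.1815 0.1927]
mat 1264 [513.9 387.8] [257.3 125.1] 88.1 mean [0.5139 0.3824 0.0049] z [0.0014 0.0047 0.009 ]
```

View pics/crop0.png

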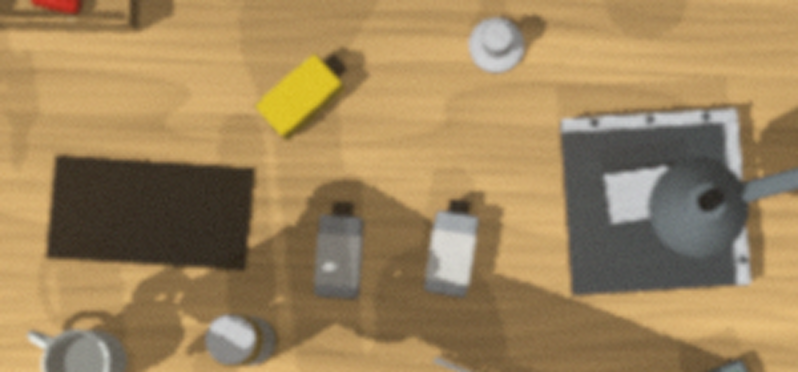

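jog_arm --commands '[0,0,-0.7,0,0,-0.87,50,0,0,-0.7,0,0,-0.87,50,0,0,-0.7,0,0,-0.87,50,0,0,-0.7,0,0,-0.87,50,0,0,-0.7,0,0,-0.87,50,-0.28,-0.92,0,0,0,0,50,-0.28,-0.92,0,0,0,0,50,-0.28,-0.92,0,0,0,0,50,-0.28,-0.92,0,0,0,0,50,-0.28,-0.92,0,0,0,0,50,-0.28,-0.92,0,0,0,0,50,-0.28,-0.92,0,0,0,0,50,-0.28,-0.92,0,0,0,0,50,-0.28,-0.92,0,0,0,0,50,-0.28,-0.92,0,0,0,0,50,-0.28,-0.92,0,0,0,0,50,-0.28,-0.92,0,0,0,0,50,-0.28,-0.92,0,0,0,0,50,-0.28,-0.92,0,0,0,0,50,-0.28,-0.92,0,0,0,0,50]' --newtons 60

```text
t: 3.7
tool_pos: [0.5162, -0.2621, 0.4415]
tool_rot: [-0.003, 3.141, -0.0]
contact_force: [0.2, -0.5, 1.1]
opening: 0.0499
grip_force: 0.0
```

Run:
```python
from h import *
st()
d=look('side');W=cloud(d)
m=(W[...,0]>.45)&(W[...,0]<.6)&(W[...,1]>-.35)&(W[...,1]<-.15)
for z0,z1 in((.29,.33),(.35,.5)):
    p=W[m&(W[...,2]>z0)&(W[...,2]<z1)];print(len(p),p.mean(0),p.min(0),p.max(0))
```

```text
t 3.7 pos [ 0.5162 -0.2621  0.4415] 
R [[-1.0, -0.002, 0.001], [-0.002, 1.0, -0.0], [-0.001, -0.0, -1.0]] q [-0.598 -0.095  1.416  0.     1.821 -2.171] open 0.04988453043805651 F [ 0.2 -0.5  1.1]
154 [ 0.51357721 -0.2648657   0.31073909] [ 0.50442883 -0.27329275  0.29024363] [ 0.52529153 -0.24916842  0.32663933]
425 [ 0.50766157 -0.26858342  0.47354343] [ 0.49717028 -0.32032629  0.44360162] [ 0.52395501 -0.20873247  0.49993248]
```

jog_arm --commands '[0,0,0.64,0,0,0,50,0,0,0.64,0,0,0,50,0,0,0.64,0,0,0,50,0,0,0.64,0,0,0,50,0,0,0,0,0,0,50,0,0,0,0,0,0,5,0,0,0,0,0,0,5,0,0,0,0,0,0,5,0,0,0,0,0,0,5,0,0,0,0,0,0,5,0,0,0,0,0,0,5]' --newtons 60

```text
t: 5.12
tool_pos: [0.5168, -0.2605, 0.2906]
tool_rot: [-0.004, 3.138, -0.004]
contact_force: [-0.4, 1.6, 6.9]
opening: 0.0203
grip_force: 58.7
```

jog_arm --commands '[0.16,-0.25,0,0,0,0,5,0.16,-0.25,0,0,0,0,5,0.16,-0.25,0,0,0,0,5,0.16,-0.25,0,0,0,0,5,0.16,-0.25,0,0,0,0,5,0.16,-0.25,0,0,0,0,5,0.16,-0.25,0,0,0,0,5,0.16,-0.25,0,0,0,0,5,0.16,-0.25,0,0,0,0,5,0.16,-0.25,0,0,0,0,5,0.16,-0.25,0,0,0,0,5,0.16,-0.25,0,0,0,0,5,0.16,-0.25,0,0,0,0,5,0.16,-0.25,0,0,0,0,5,0.16,-0.25,0,0,0,0,5,0.16,-0.25,0,0,0,0,5,0,0,0,0,0,0,5,0,0,0,0,0,0,5]'

```text
t: 7.38
tool_pos: [0.3629, -0.5, 0.287]
tool_rot: [0.003, -3.141, -0.002]
contact_force: [-0.4, 0.1, 0.2]
opening: 0.0051
grip_force: 0.0
```

jog_arm --commands '[0,0,-0.8,0,0,0,45,0,0,-0.8,0,0,0,45,0,0,-0.8,0,0,0,45,0,0,0,0,0,0,45]'

```text
t: 7.88
tool_pos: [0.3639, -0.5007, 0.4378]
tool_rot: [-0.005, 3.137, -0.013]
contact_force: [-0.1, 0.4, -0.2]
opening: 0.0453
grip_force: 0.0
```

Run:
```python
from h import *
st()
for n in('top','side'):
    d=look(n,n+'1.png');W=cloud(d)
    for r in nets.silhouettes(n,'lamp_knob')[:1]:
        print(n,r['p'],r['bbox'])
        x,y,z=np.moveaxis(W,-1,0)
        m=(x>.2)&(x<.75)&(y<-.1)&(y>-.75)&(z>.287)&(z<.33)&(r['mask']|True)
        k,l,s,c=cv2.connectedComponentsWithStats(m.astype(np.uint8))
        for i in range(1,k):
            if s[i,4]>10:
                p=W[l==i];print(s[i],p.mean(0).round(4),p.min(0).round(3),p.max(0).round(3))
```

```text
t 7.88 pos [ 0.3639 -0.5007  0.4378] 
R [[-1.0, -0.003, 0.005], [-0.003, 1.0, -0.008], [-0.005, -0.008, -1.0]] q [-1.063 -0.008  1.337  0.     1.803 -2.637] open 0.04525457401659873 F [-0.1  0.4 -0.2]
top 0.79 [455.3, 189.8, 518.9, 293.3]
[507 188  14  14 145] [ 0.6155 -0.5932  0.2995] [ 0.598 -0.614  0.287] [ 0.634 -0.576  0.31 ]
[475 271  12   8  78] [ 0.3866 -0.4924  0.3144] [ 0.377 -0.505  0.288] [ 0.396 -0.483  0.329]
side 0.56 [302.0, 348.7, 476.2, 420.6]
[323 351  12  22 234] [ 0.3817 -0.5008  0.3106] [ 0.373 -0.508  0.287] [ 0.394 -0.485  0.325]
[455 366  21  22 348] [ 0.6102 -0.5982  0.2984] [ 0.594 -0.616  0.287] [ 0.632 -0.576  0.304]
```

View pics/side1.png

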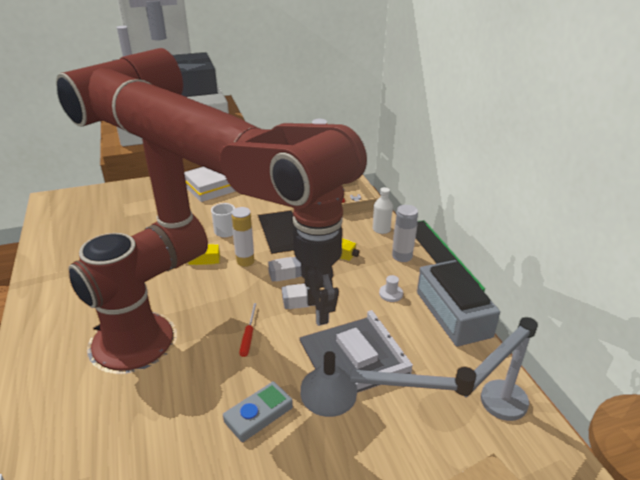

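```bash
cat >> h.py <<'E'
def meas(n,what=('blank','bed')):
    d=look(n);W=cloud(d);x,y,z=np.moveaxis(W,-1,0)
    def rect(m,l):
        k,L,s,c=cv2.connectedComponentsWithStats(m.astype(np.uint8))
        if k<2: print(l,'none');return
        i=1+np.argmax(s[1:,4]);p=W[L==i];r=cv2.minAreaRect((p[:,:2]*1000).astype(np.float32))
        print(n,l,len(p),np.round(r[0],1),np.round(r[1],1),round(r[2],1),'zmed',np.median(p[:,2]).round(4));return p
    if 'blank' in what: rect((x>.4)&(x<.66)&(y>-.36)&(y<-.08)&(z>.0365)&(z<.046)&(d['image'].min(-1)>90),'blank')
    if 'bed' in what: rect((x>.4)&(x<.7)&(y>-.4)&(y<-.08)&(z>.009)&(z<.05),'bed')
    if 'tin1' in what: rect((x>.38)&(x<.6)&(y>-.08)&(y<.09)&(z>.033)&(z<.06),'tin1')
    if 'tin2' in what: rect((x>.38)&(x<.6)&(y>.09)&(y<.24)&(z>.033)&(z<.06),'tin2')
    return d,W
E
python3 - <<'E'
from h import *
for n in('top','side'): meas(n,('blank','bed','tin1','tin2'))
E
```

```text
top blank 423 [ 556.6 -232.3] [ 59.9 110.2] 9.8 zmed 0.0409
top bed 4148 [ 547.  -239.9] [233.5 230.9] 5.2 zmed 0.0178
top tin1 499 [484.   13.7] [ 52.3 117.7] 82.3 zmed 0.0437
top tin2 507 [477.4 153.2] [ 53.4 116.8] 88.3 zmed 0.0437
side blank 730 [ 552.1 -233.8] [ 61.8 113.6] 9.0 zmed 0.0405
side bed 4099 [ 542.5 -237.6] [222.7 229.1] 5.3 zmed 0.0179
side tin1 340 [455.   17.8] [62.1 69.1] 82.6 zmed 0.044
side tin2 395 [457.9 151.4] [92.9 62. ] 0.9 zmed 0.0439
```

jog_arm --commands '[-0.4,0.87,0,0,0,0,60,-0.4,0.87,0,0,0,0,60,-0.4,0.87,0,0,0,0,60,-0.4,0.87,0,0,0,0,60,-0.4,0.87,0,0,0,-0.89,60,0,0,0.9,0,0,0,60,0,0,0.9,0,0,0,60,0,0,0.9,0,0,0,60,0,0,0.9,0,0,0,60,0,0,0.9,0,0,0,60,0,0,0.9,0,0,0,60,0,0,0.7,0,0,0,60,0,0,0.4,0,0,0,60,0,0,0,0,0,0,60,0,0,0,0,0,0,60]'

```text
t: 10.05
tool_pos: [0.4827, -0.2394, 0.0425]
tool_rot: [-0.143, 3.138, -0.001]
contact_force: [0.4, -0.5, -0.1]
opening: 0.0601
grip_force: 0.0
```

Run:
```python
from h import *
st()
for n in('top','side'):
  d,W=meas(n,('blank',)); cv2.imwrite('pics/%s2.png'%n,d['image'][:,:,::-1])
a=cv2.imread('pics/side2.png')[260:440,230:470];cv2.imwrite('pics/crop2.png',cv2.resize(a,None,fx=3,fy=3,interpolation=cv2.INTER_CUBIC))
```

```text
t 10.05 pos [ 0.4827 -0.2394  0.0425] 
R [[-0.996, -0.091, 0.001], [-0.091, 0.996, -0.001], [-0.001, -0.001, -1.0]] q [-0.599  0.046  1.957  0.     1.138 -2.261] open 0.06014737399646239 F [ 0.4 -0.5 -0.1]
top blank 227 [ 556.9 -232.3] [ 60.2 110.4] 9.4 zmed 0.0412
side blank 646 [ 552.6 -233.4] [ 62.5 113.1] 9.8 zmed 0.0406
```

View pics/crop2.png

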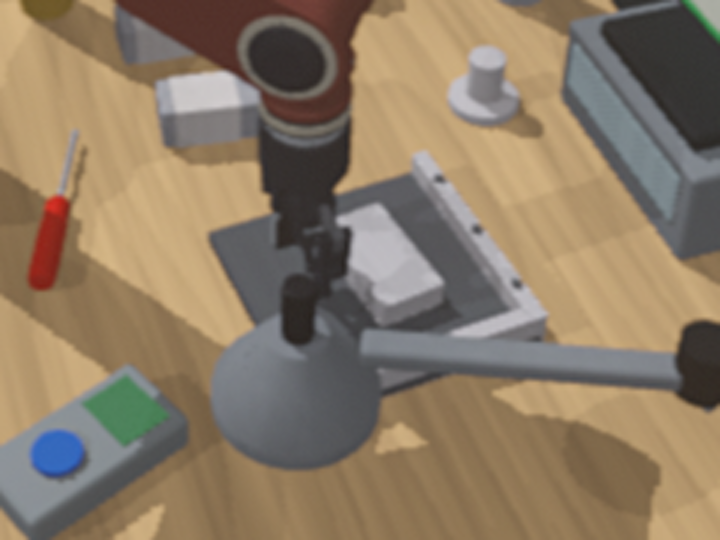

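jog_arm --commands '[0,0,0.35,0,0,0,60,0,0,0,0,0,0,60,-0.2,0,0,0,0,0,60,-0.2,0,0,0,0,0,60,-0.15,0,0,0,0,0,60,-0.15,0,0,0,0,0,60,-0.15,0,0,0,0,0,60,-0.15,0,0,0,0,0,60,-0.1,0,0,0,0,0,60,-0.1,0,0,0,0,0,60,0,0,0,0,0,0,60]'

```text
t: 11.52
tool_pos: [0.5548, -0.2325, 0.0207]
tool_rot: [-0.143, 3.137, -0.0]
contact_force: [0.3, 0.4, -0.1]
opening: 0.0601
grip_force: 0.0
```

Run:
```python
from h import *
st()
for n in('top','side'): meas(n,('blank',))
```

```text
t 11.53 pos [ 0.5548 -0.2325  0.0207] 
R [[-0.996, -0.091, 0.002], [-0.091, 0.996, -0.0], [-0.002, -0.0, -1.0]] q [-5.210e-01  2.150e-01  1.811e+00  1.000e-03  1.114e+00 -2.183e+00] open 0.06012548871700324 F [ 0.3  0.4 -0.1]
top blank 63 [ 596.7 -187.6] [46.9 27.1] 0.8 zmed 0.0402
side blank 345 [ 591.4 -231.3] [ 60.5 114.4] 3.6 zmed 0.0406
```

jog_arm --commands '[-0.1,0,0,0,0,0,60,-0.1,0,0,0,0,0,60,0,0,0,0,0,0,60,0,0,0,0,0,0,60]'

```text
t: 12.12
tool_pos: [0.5664, -0.2315, 0.0209]
tool_rot: [-0.143, 3.137, -0.0]
contact_force: [0.2, -0.4, 0.6]
opening: 0.0601
grip_force: 0.0
```

jog_arm --commands '[-0.05,0,0,0,0,0,60,0,0,0,0,0,0,60]'

```text
t: 12.38
tool_pos: [0.569, -0.2313, 0.0207]
tool_rot: [0.143, -3.138, 0.0]
contact_force: [-1.7, -0.1, 0.2]
opening: 0.06
grip_force: 0.7
```

jog_arm --commands '[-0.05,0,0,0,0,0,60,0,0,0,0,0,0,60]'

```text
t: 12.62
tool_pos: [0.5709, -0.231, 0.0206]
tool_rot: [0.143, -3.135, -0.001]
contact_force: [-5.8, -0.3, 3.4]
opening: 0.0599
grip_force: 3.1
```

jog_arm --commands '[-0.05,0,0,0,0,0,60,0,0,0,0,0,0,60]'

```text
t: 12.88
tool_pos: [0.571, -0.2309, 0.0206]
tool_rot: [0.142, -3.128, -0.002]
contact_force: [-17.8, -0.6, 12.6]
opening: 0.0601
grip_force: 8.8
```

Run:
```python
from h import *
for n in('top','side'): meas(n,('blank',))
```

```text
top blank 82 [ 625.4 -179.4] [28.7 60.4] 74.2 zmed 0.0408
side blank 491 [ 614.5 -253.1] [ 77.1 180.7] 5.2 zmed 0.0395
```

jog_arm --commands '[0.2,0,0,0,0,0,60,0,0,-1,0,0,0,60,0,0,-0.2,0,0,0,30,-0.42,0.74,0,0,0,0,0,-0.42,0.74,0,0,0,0,0,0,0,0,0,0,0,0,0,0,0,0,0,0,0,0,0,0.6,0,0,0,0,0,0,0.55,0,0,0,0,0,0,0,0,0,0,0]'

```text
t: 14.22
tool_pos: [0.6019, -0.139, 0.0201]
tool_rot: [0.14, -3.132, -0.004]
contact_force: [-1.1, 0.3, 0.0]
opening: 0.0
grip_force: 0.0
```

Run:
```python
from h import *
st()
for n in('top','side'): meas(n,('blank',))
```

```text
t 14.22 pos [ 0.6019 -0.139   0.0201] 
R [[-0.996, -0.089, -0.007], [-0.089, 0.996, 0.002], [0.006, 0.003, -1.0]] q [-0.347  0.255  1.765 -0.     1.129 -2.008] open 4.6380765920714e-05 F [-1.1  0.3  0. ]
top blank 201 [ 615.4 -250.3] [66.2 65. ] 4.9 zmed 0.0405
side blank 790 [ 611.7 -212.4] [ 75.9 148.8] 5.0 zmed 0.0401
```

jog_arm --commands '[0,-0.18,0,0,0,0,0,0,-0.18,0,0,0,0,0,0,-0.18,0,0,0,0,0,0,-0.18,0,0,0,0,0,0,-0.18,0,0,0,0,0,0,0,0,0,0,0,0,0,0,0,0,0,0,0]'

```text
t: 15.2
tool_pos: [0.6097, -0.1928, 0.0233]
tool_rot: [0.143, -3.138, 0.0]
contact_force: [0.1, -0.2, -0.4]
opening: 0.0
grip_force: 0.0
```

jog_arm --commands '[0,-0.06,0,0,0,0,0,0,0,0,0,0,0,0]'

```text
t: 15.45
tool_pos: [0.6101, -0.1961, 0.0234]
tool_rot: [0.143, -3.138, -0.0]
contact_force: [-0.2, -0.4, -0.6]
opening: -0.0
grip_force: 0.1
```

jog_arm --commands '[0,-0.06,0,0,0,0,0,0,0,0,0,0,0,0]'

```text
t: 15.7
tool_pos: [0.6106, -0.1998, 0.0236]
tool_rot: [0.143, -3.138, 0.0]
contact_force: [-0.0, 1.0, 0.0]
opening: -0.0002
grip_force: 0.4
```

Run:
```python
from h import *
d,W=meas('side',('blank',));d,W=meas('top',('blank',))
cv2.imwrite('pics/c3.png',cv2.resize(d['image'][180:280,330:430,::-1],None,fx=5,fy=5,interpolation=cv2.INTER_CUBIC))
```

```text
side blank 889 [ 616.  -270.8] [ 76.8 142.7] 4.9 zmed 0.0402
top blank 115 [ 617.7 -312.1] [64.4 57.7] 1.1 zmed 0.0403
```

jog_arm --commands '[0,-0.06,0,0,0,0,0,0,0,0,0,0,0,0]'

```text
t: 16.05
tool_pos: [0.611, -0.2033, 0.0237]
tool_rot: [0.143, -3.138, -0.001]
contact_force: [0.1, 2.4, -0.3]
opening: -0.0001
grip_force: 1.0
```

jog_arm --commands '[0,-0.05,0,0,0,0,0,0,0,0,0,0,0,0]'

```text
t: 16.3
tool_pos: [0.6109, -0.2035, 0.0237]
tool_rot: [0.143, -3.137, -0.009]
contact_force: [-1.2, 11.8, 3.2]
opening: -0.0002
grip_force: 5.6
```

jog_arm --commands '[0,-0.05,0,0,0,0,0,0,0,0,0,0,0,0]'

```text
t: 16.55
tool_pos: [0.6109, -0.2036, 0.0237]
tool_rot: [0.143, -3.136, -0.018]
contact_force: [-2.5, 19.4, 7.1]
opening: -0.0003
grip_force: 10.0
```

jog_arm --commands '[0,0.4,0,0,0,0,0,0,0,-0.9,0,0,0,0,0,0,-0.9,0,0,0,0,0,0,-0.9,0,0,0.89,0,0,0,-0.9,0,0,0,78,0.51,0.8,0,0,0,0,78,0.51,0.8,0,0,0,0,78,0.51,0.8,0,0,0,0,78,0.51,0.8,0,0,0,0.65,78,0,0,0,0,0,0.65,78,0,0,0,0,0,0,78]'

```text
t: 17.92
tool_pos: [0.4864, 0.0066, 0.2401]
tool_rot: [0.198, 3.134, -0.002]
contact_force: [-0.7, 0.4, 0.4]
opening: 0.0781
grip_force: 0.0
```

Run:
```python
from h import *
st()
meas('side',('blank','tin1','tin2','bed'));d,W=meas('top',('blank','tin1','tin2','bed'))
cv2.imwrite('pics/c3.png',cv2.resize(d['image'][180:280,235:435,::-1],None,fx=4,fy=4,interpolation=cv2.INTER_CUBIC))
```

```text
t 17.93 pos [0.4864 0.0066 0.2401] 
R [[-0.992, 0.126, 0.002], [0.126, 0.992, -0.001], [-0.002, -0.001, -1.0]] q [-1.390e-01 -2.950e-01  1.916e+00 -1.000e-03  1.518e+00 -1.583e+00] open 0.07808708701360678 F [-0.7  0.4  0.4]
side blank 910 [ 615.1 -264.9] [ 76.1 156.9] 5.0 zmed 0.0399
side bed 4098 [ 542.  -238.2] [222.  225.7] 5.3 zmed 0.0173
side tin1 521 [478.8  13.6] [ 64.  118.4] 83.4 zmed 0.0441
side tin2 434 [470.9 153.6] [120.5  67.6] 3.0 zmed 0.0439
top blank 523 [ 606.9 -273.7] [100.9 133.9] 3.2 zmed 0.0403
top bed 4187 [ 548.7 -236.9] [225.1 221.6] 4.5 zmed 0.0176
top tin1 238 [451.4  18.2] [52.  51.8] 81.8 zmed 0.0442
top tin2 510 [477.1 153.2] [ 52.8 116.8] 87.6 zmed 0.0436
```

View pics/c3.png

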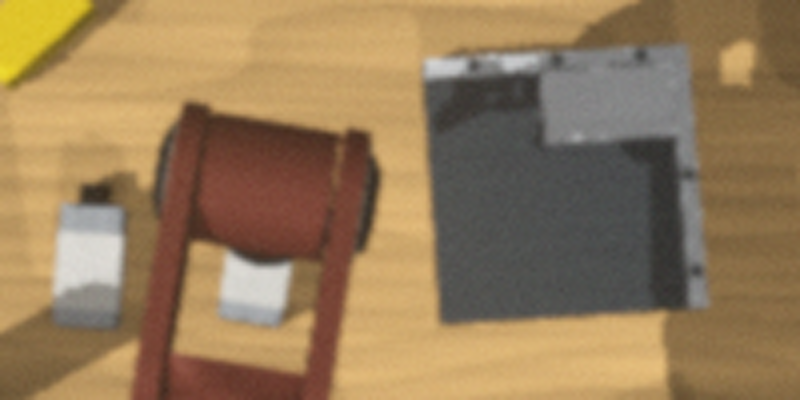

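jog_arm --commands '[0.13,0.11,0,0,0.87,0,75,0,0,0,0,0.87,0,75,0,0,0,0,0.87,0,75,0,0,0,0,0.87,0,75,0,0,0,0,0.87,0,75,0,0,0,0,0.89,0,75,0,0,0,0,0,0,75,-0.48,0,0.83,0,0,0,75,-0.48,0,0.83,0,0,0,75,-0.48,0,0.83,0,0,0,75,0,0,0,0,0,0,75]'

```text
t: 19.4
tool_pos: [0.4758, 0.0141, 0.0635]
tool_rot: [-0.167, -2.604, -0.046]
contact_force: [-0.1, 0.2, 0.7]
opening: 0.0749
grip_force: 0.0
```

Run:
```python
from h import *
st()
d=look('side');cv2.imwrite('pics/s4.png',cv2.resize(d['image'][150:360,210:450,::-1],None,fx=2.5,fy=2.5,interpolation=cv2.INTER_CUBIC))
```

```text
t 19.4 pos [0.4758 0.0141 0.0635] 
R [[-0.854, 0.128, -0.504], [0.11, 0.992, 0.065], [0.508, -0.0, -0.861]] q [-0.127  0.242  1.772  0.     1.661 -1.57 ] open 0.07494005884998182 F [-0.1  0.2  0.7]
```

View pics/s4.png

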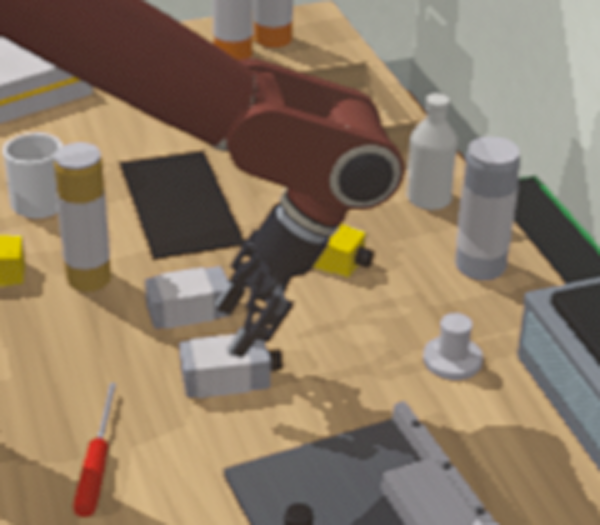

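jog_arm --commands '[-0.25,0,0.37,0,0,0,75,-0.25,0,0.37,0,0,0,75,0,0,0,0,0,0,75,0,0,0,0,0,0,40,0,0,0,0,0,0,40,0,0,0,0,0,0,40,0,0,0,0,0,0,40,0,0,0,0,0,0,40]' --newtons 60

```text
t: 20.45
tool_pos: [0.4859, 0.0132, 0.0165]
tool_rot: [-0.168, -2.618, -0.045]
contact_force: [2.2, 0.8, 7.0]
opening: 0.0512
grip_force: 64.5
```

jog_arm --commands '[0.25,0,-0.43,0,0,0,40,0.25,0,-0.43,0,0,0,40,0,0,0,0,0,0,40]' --newtons 80

```text
t: 20.82
tool_pos: [0.4854, 0.0132, 0.0757]
tool_rot: [-0.167, -2.62, -0.044]
contact_force: [0.5, 0.1, -3.5]
opening: 0.0509
grip_force: 84.1
```

Run:
```python
from h import *
st()
d=look('side');cv2.imwrite('pics/s5.png',cv2.resize(d['image'][150:360,210:450,::-1],None,fx=2.5,fy=2.5,interpolation=cv2.INTER_CUBIC))
```

```text
t 20.82 pos [0.4854 0.0132 0.0757] 
R [[-0.862, 0.127, -0.49], [0.111, 0.992, 0.063], [0.494, -0.0, -0.869]] q [-1.270e-01  2.340e-01  1.753e+00  1.000e-03  1.672e+00 -1.570e+00] open 0.05086058693832783 F [ 0.5  0.1 -3.5]
```

View pics/s5.png

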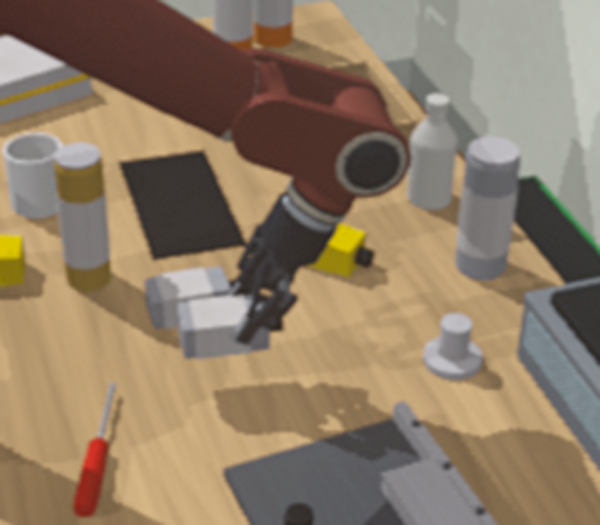

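jog_arm --commands '[0.49,0,-0.84,0,0,0,40,0.49,0,-0.84,0,0,0,40,0.49,0,-0.84,0,0,0,40,0,0.92,0,0,0,0,40,0,0.92,0,0,0,0,40,0,0.92,0,0,0,0,40,0,0.92,0,0,0,0,40,0.03,0.92,0.02,0,0,0,40,0.03,0.92,0.02,0,0,0,40,0.03,0.92,0.02,0,0,0,40,0,0.92,0,0,0,0,40,0,0,0,0,0,0,40]' --newtons 80

```text
t: 22.38
tool_pos: [0.5309, 0.4553, 0.2437]
tool_rot: [-0.163, -2.609, -0.04]
contact_force: [-1.0, -0.5, -3.5]
opening: 0.0507
grip_force: 88.3
```

jog_arm --commands '[0,0,0,0,-1,0,40,0,0,0,0,-1,0,40,0,0,0,0,-1,0,40,0,0,0,0,-1,0,40,0,0,0,0,-1,0,40,0,0,0,0,-1,0,40,0,0,0,0,-1,0,40,0,0,0,0,-1,0,40]'

```text
t: 23.38
tool_pos: [0.5317, 0.4508, 0.2456]
tool_rot: [0.184, 2.86, -0.03]
contact_force: [-0.1, -0.3, -3.4]
opening: 0.0506
grip_force: 88.4
```

Run:
```python
from h import *
st()
```

```text
t 23.38 pos [0.5317 0.4508 0.2456] 
R [[-0.954, 0.128, 0.27], [0.123, 0.992, -0.038], [-0.273, -0.003, -0.962]] q [ 0.676  0.106  1.55  -0.208  1.299 -0.729] open 0.050625257487554996 F [-0.1 -0.3 -3.4]
```

jog_arm --commands '[0,0,0,0,-1,0,40,0,0,0,0,-1,0,40,0,0,0,0,-1,0,40,0,0,0,0,-1,0,40,0,0,0,0,-1,0,40,0,0,0,0,-1,0,40,0,0,0,0,-1,0,40,0,0,0,0,-0.75,0,40,0,0,0,0,0,0,40,0,0,0,0,0,0,40]'

```text
t: 24.62
tool_pos: [0.5349, 0.4502, 0.2666]
tool_rot: [0.135, 2.154, -0.065]
contact_force: [0.5, 0.3, -2.7]
opening: 0.0508
grip_force: 88.5
```

Run:
```python
from h import *
o=st();M=R.from_rotvec(o['tool_rot']).as_matrix();print('tilt',np.degrees(np.arccos(-M[2,2])))
d=look('side','s6f.png');cv2.imwrite('pics/s6.png',cv2.resize(d['image'][80:290,140:380,::-1],None,fx=2.5,fy=2.5,interpolation=cv2.INTER_CUBIC))
```

```text
t 24.62 pos [0.5349 0.4502 0.2666] 
R [[-0.549, 0.122, 0.827], [0.072, 0.992, -0.099], [-0.833, 0.005, -0.554]] q [ 0.873 -0.014  1.834 -1.024  0.955 -0.103] open 0.05081899218764899 F [ 0.5  0.3 -2.7]
tilt 56.36454749592957
```

View pics/s6.png

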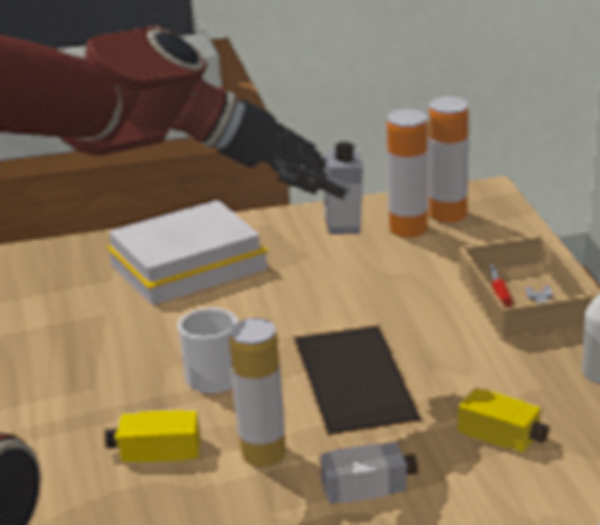

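jog_arm --commands '[0,0,0,-0.83,0,-0.55,40,0,0,0,-0.83,0,-0.55,40,0,0,0,-0.83,0,-0.55,40,0,0,0,-0.83,0,-0.55,40,0,0,0,0,0,0,40]'

```text
t: 25.3
tool_pos: [0.5347, 0.4487, 0.2651]
tool_rot: [-0.292, 2.142, 0.162]
contact_force: [0.3, 1.1, -2.4]
opening: 0.0505
grip_force: 88.6
```

```bash
cat >> h.py <<'E'
def tilt():
    o=st();M=R.from_rotvec(o['tool_rot']).as_matrix()
    print('tilt',np.degrees(np.arccos(-M[2,2])).round(1),'heading',np.degrees(np.arctan2(M[1,2],M[0,2])).round(1),'ytool z',M[2,1].round(3));return o,M
def tinpose(n,x0,x1,y0,y1,z0=.03,z1=.5):
    d=look(n);W=cloud(d);x,y,z=np.moveaxis(W,-1,0)
    return d,W[(x>x0)&(x<x1)&(y>y0)&(y<y1)&(z>z0)&(z<z1)]
E
python3 - <<'E'
from h import *
tilt()
E
```

```text
t 25.3 pos [0.5347 0.4487 0.2651] 
R [[-0.534, -0.27, 0.801], [-0.146, 0.963, 0.227], [-0.833, 0.004, -0.554]] q [ 0.742 -0.19   1.999 -0.801  0.548 -0.572] open 0.050518394665110405 F [ 0.3  1.1 -2.4]
tilt 56.4 heading 15.8 ytool z 0.004
```

```bash
cat > kin.py <<'E'
import numpy as np
from scipy.optimize import least_squares
from scipy.spatial.transform import Rotation as R
D=[([1.019,.053,1.614,0,1.476,-.119],[.2618,.5668,.23]),([-.598,-.095,1.416,0,1.821,-2.171],[.5162,-.2621,.4415]),
([-1.063,-.008,1.337,0,1.803,-2.637],[.3639,-.5007,.4378]),([-.599,.046,1.957,0,1.138,-2.261],[.4827,-.2394,.0425]),
([-.521,.215,1.811,.001,1.114,-2.183],[.5548,-.2325,.0207]),([-.347,.255,1.765,0,1.129,-2.008],[.6019,-.139,.0201]),
([-.139,-.295,1.916,-.001,1.518,-1.583],[.4864,.0066,.2401]),([-.127,.242,1.772,0,1.661,-1.57],[.4758,.0141,.0635]),
([-.127,.234,1.753,.001,1.672,-1.570],[.4854,.0132,.0757]),([.676,.106,1.55,-.208,1.299,-.729],[.5317,.4508,.2456]),
([.873,-.014,1.834,-1.024,.955,-.103],[.5349,.4502,.2666]),([.742,-.19,1.999,-.801,.548,-.572],[.5347,.4487,.2651])]
Ry=lambda a:R.from_euler('y',a).as_matrix();Rz=lambda a:R.from_euler('z',a).as_matrix()
def fk(p,q):
    h,a1,a2,b,d4,d6,l1,l2=p
    M=Rz(q[0]);x=M@[a1,l1,h];M=M@Ry(q[1]);x=x+M@[0,0,a2];M=M@Ry(q[2]);x=x+M@[b,0,d4];M=M@Rz(q[3]);x=x+M@[0,l2,0]
    M=M@Ry(q[4]);x=x+M@[0,0,d6];M=M@Rz(q[5]);return x,M
f=lambda p:np.concatenate([fk(p,q)[0]-x for q,x in D])
s=least_squares(f,[.3,0,.45,0,.4,.2,.07,0]);P=s.x
lo=np.array([-3.01,-1.01,.06,-1.0,.12,-3.14]);hi=np.array([3.01,2.22,2.58,4.17,2.6,3.14])
M6=np.eye(3)
def offs():
    # tool rot = fk rot * M6
    q=D[3][0];return fk(P,q)[1].T@np.array([[-.996,-.091,.001],[-.091,.996,-.001],[-.001,-.001,-1]])
M6=offs()
def ik(x,head,til,q0,free=0):
    # tool z: tilt from down toward heading ; tool y horizontal
    c,s_=np.cos(head),np.sin(head);zt=np.array([np.sin(til)*c,np.sin(til)*s_,-np.cos(til)]);yt=np.array([-s_,c,0]);T=np.stack([np.cross(yt,zt),yt,zt],1)
    g=lambda q:(lambda X,M:np.concatenate([(X-x)*5,R.from_matrix((M@M6).T@T).as_rotvec()]))(*fk(P,q))
    r=least_squares(g,np.clip(q0,lo+.01,hi-.01),bounds=(lo,hi));return r.x,np.abs(r.fun).max()
if __name__=='__main__':
    print(P.round(4),np.abs(s.fun).max(),'\n',M6.round(3))
    for q,x in D[-3:]:print((fk(P,q)[0]-x).round(4),(fk(P,q)[1]@M6).round(3).tolist())
    q0=D[-1][0]
    for y in(.41,.48):
     for z in (.2,.07):
      for h in(0,15,30,45):
       for t in(40,50,57,70,90):
        q,e=min((ik(np.array([.54,y,z]),np.radians(h),np.radians(t),qq) for qq in(q0,[.7,.2,1.9,0,.3,-.8],[.7,.2,1.9,3.14,.3,2.4])),key=lambda a:a[1])
        if e<.03:print(y,z,h,t,q.round(2),round(e,3))
E
python3 kin.py
```

```text
[ 2.377e-01  1.000e-04  4.270e-01  9.600e-02  6.098e-01  2.795e-01
  7.430e-02 -1.000e-04] 0.0005499043192639941 
 [[-0.    -1.     0.001]
 [ 1.    -0.    -0.   ]
 [ 0.001  0.001  1.   ]]
[ 0.0004 -0.0001  0.0003] [[-0.954, 0.129, 0.271], [0.123, 0.992, -0.039], [-0.274, -0.004, -0.962]]
[-0.     -0.     -0.0001] [[-0.549, 0.123, 0.827], [0.071, 0.993, -0.1], [-0.833, 0.004, -0.553]]
[-0.0002  0.0002 -0.    ] [[-0.534, -0.269, 0.802], [-0.146, 0.963, 0.226], [-0.833, 0.004, -0.553]]
0.41 0.2 0 40 [ 0.71 -0.06  1.89 -0.6   0.84 -0.56] 0.0
0.41 0.2 0 50 [ 0.76 -0.07  1.96 -0.88  0.75 -0.3 ] 0.0
0.41 0.2 0 90 [0.84 0.16 2.1  4.17 1.03 0.85] 0.016
0.41 0.2 15 40 [ 0.64 -0.13  1.96 -0.38  0.69 -0.98] 0.0
0.41 0.2 15 50 [ 0.66 -0.16  2.05 -0.65  0.52 -0.72] 0.0
0.41 0.2 15 57 [ 0.68 -0.17  2.1  -0.96  0.43 -0.42] 0.0
0.41 0.2 15 90 [0.72 0.04 2.22 3.8  0.81 1.08] 0.0
0.41 0.2 30 40 [ 0.55 -0.17  1.99 -0.02  0.62 -1.54] 0.0
0.41 0.2 30 50 [ 0.55 -0.22  2.09 -0.04  0.39 -1.51] 0.0
0.41 0.2 30 57 [ 0.55 -0.23  2.16 -0.09  0.22 -1.47] 0.0
0.41 0.2 30 70 [ 0.55 -0.21  2.25  3.34  0.12  1.38] 0.
[... 2236 characters left out ...]
 15 40 [ 0.74  0.17  1.9  -0.63  0.52 -0.63] 0.0
0.48 0.07 15 70 [0.81 0.27 2.05 4.17 0.61 0.84] 0.003
0.48 0.07 15 90 [0.83 0.48 2.02 3.82 1.04 1.19] 0.0
0.48 0.07 30 40 [ 0.66  0.13  1.95 -0.23  0.39 -1.26] 0.0
0.48 0.07 30 50 [ 0.67  0.12  2.03 -0.7   0.17 -0.79] 0.0
0.48 0.07 30 57 [0.67 0.13 2.08 4.17 0.13 0.62] 0.009
0.48 0.07 30 70 [0.68 0.2  2.13 3.5  0.43 1.3 ] 0.0
0.48 0.07 30 90 [0.69 0.43 2.11 3.34 0.97 1.46] 0.0
0.48 0.07 45 40 [ 0.57  0.12  1.96  0.36  0.41 -2.07] 0.0
0.48 0.07 45 50 [ 0.56  0.1   2.04  0.92  0.22 -2.63] 0.0
0.48 0.07 45 57 [0.55 0.12 2.09 1.79 0.21 2.78] 0.0
0.48 0.07 45 70 [0.53 0.19 2.14 2.58 0.47 1.99] 0.0
0.48 0.07 45 90 [0.52 0.42 2.13 2.82 1.   1.75] 0.0
```

```bash
cat > opt.py <<'E'
from kin import *
q0=[.742,-.19,1.999,-.8,.548,-.572]
for x,y in((.565,.485),(.565,.44)):
 for h in(10,15,20,25,30,36):
  for t in(46,50,54):
   qa,ea=ik(np.array([x,y,.2]),np.radians(h),np.radians(t),q0);q,e=ik(np.array([x,y,.068]),np.radians(h),np.radians(t),qa)
   T=fk(P,q)[1]@M6;w=np.array([x,y,.068])-P[5]*T[:,2]
   if e<.004:print(x,y,h,t,q.round(2),qa.round(2)[3:],'wrist',w.round(3),'aero d',np.hypot(w[0]-.359,w[1]-.252).round(3))
E
python3 opt.py
```

```text
0.565 0.485 10 46 [ 0.76  0.23  1.87 -0.93  0.52 -0.28] [-0.68  0.68 -0.58] wrist [0.367 0.45  0.262] aero d 0.198
0.565 0.485 15 46 [ 0.73  0.21  1.89 -0.87  0.44 -0.41] [-0.6   0.61 -0.72] wrist [0.371 0.433 0.262] aero d 0.181
0.565 0.485 20 46 [ 0.7   0.19  1.92 -0.78  0.36 -0.57] [-0.49  0.56 -0.9 ] wrist [0.376 0.416 0.262] aero d 0.165
0.565 0.485 25 46 [ 0.67  0.18  1.93 -0.62  0.29 -0.81] [-0.35  0.51 -1.1 ] wrist [0.383 0.4   0.262] aero d 0.15
0.565 0.485 25 50 [ 0.68  0.18  1.96 -0.92  0.23 -0.51] [-0.46  0.43 -0.99] wrist [0.371 0.395 0.248] aero d 0.143
0.565 0.485 30 46 [ 0.64  0.17  1.95 -0.35  0.24 -1.15] [-0.18  0.48 -1.33] wrist [0.391 0.384 0.262] aero d 0.136
0.565 0.485 30 50 [ 0.64  0.16  1.98 -0.62  0.16 -0.88] [-0.24  0.39 -1.27] wrist [0.38  0.378 0.248] aero d 0.128
0.565 0.485 36 46 [ 0.6   0.16  1.96  0.09  0.23 -1.67] [ 0.04  0.47 -1.63] wrist [0.402 0.367 0.262] aero d 0.123
0.565 0.485 36 50 [ 0.6   0.16  1.99  0.17  0.13 -1.76] [ 0.06  0.38 -1.64] wrist [0.392 0.359 0.248] aero d 0.112
0.565 0.44 10 46 [ 0.7   0.16  1.95 -0.92  0.47 -0.33] [-0.64  0.6
[... 371 characters left out ...]
248] aero d 0.115
0.565 0.44 25 46 [ 0.6   0.11  2.01 -0.49  0.26 -0.97] [-0.26  0.5  -1.23] wrist [0.383 0.355 0.262] aero d 0.106
0.565 0.44 25 50 [ 0.61  0.11  2.04 -0.81  0.18 -0.66] [-0.34  0.41 -1.15] wrist [0.371 0.35  0.248] aero d 0.098
0.565 0.44 30 46 [ 0.57  0.1   2.02 -0.15  0.22 -1.39] [-0.07  0.48 -1.47] wrist [0.391 0.339 0.262] aero d 0.093
0.565 0.44 30 50 [ 0.57  0.1   2.05 -0.3   0.12 -1.24] [-0.1   0.38 -1.45] wrist [0.38  0.333 0.248] aero d 0.084
0.565 0.44 36 46 [ 0.53  0.09  2.03  0.32  0.23 -1.95] [ 0.15  0.48 -1.78] wrist [0.402 0.322 0.262] aero d 0.082
0.565 0.44 36 50 [ 0.53  0.09  2.06  0.58  0.14 -2.21] [ 0.21  0.39 -1.83] wrist [0.392 0.314 0.248] aero d 0.07
```

jog_arm --commands '[0,0,0,0,0.73,0,40,0,0,0,0,0.73,0,40,0,0,0,-0.6,0,-0.53,40,0,0,0,-0.6,0,-0.53,40,0.4,0.11,0.68,0,0,0,40,0.4,0.11,0.68,0,0,0,40,0.4,0.11,0.68,0,0,0,40,0,0,0,0,0,0,40]'

```text
t: 26.3
tool_pos: [0.562, 0.4855, 0.1216]
tool_rot: [-0.502, 2.271, 0.222]
contact_force: [-0.0, -0.1, -3.7]
opening: 0.0505
grip_force: 88.3
```

Run:
```python
from h import *
tilt()
d=look('side','s7f.png');cv2.imwrite('pics/s7.png',cv2.resize(d['image'][90:290,160:380,::-1],None,fx=2.5,fy=2.5,interpolation=cv2.INTER_CUBIC))
```

```text
t 26.3 pos [0.562  0.4855 0.1216] 
R [[-0.615, -0.422, 0.666], [-0.285, 0.907, 0.312], [-0.736, 0.002, -0.677]] q [ 0.679  0.083  1.939 -0.533  0.354 -0.897] open 0.05046639057364543 F [-0.  -0.1 -3.7]
tilt 47.4 heading 25.1 ytool z 0.002
```

View pics/s7.png

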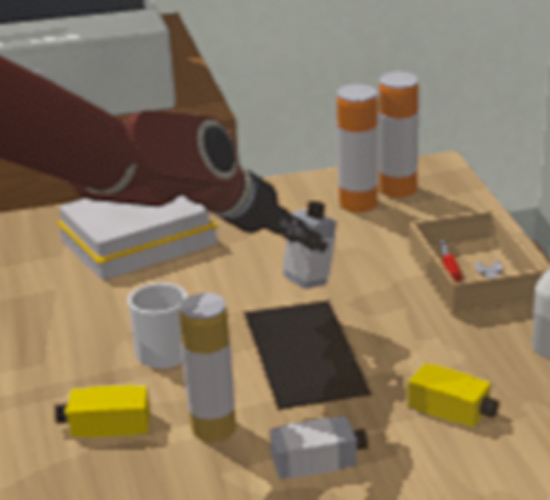

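jog_arm --commands '[0.28,0,0.26,0,0,0,40,0.28,0,0.26,0,0,0,40,0,0,0,0,0,0,40,0,0,0,0,0,0,40]'

```text
t: 26.85
tool_pos: [0.566, 0.4889, 0.0874]
tool_rot: [-0.497, 2.255, 0.232]
contact_force: [0.2, 0.9, -2.2]
opening: 0.0508
grip_force: 88.5
```

jog_arm --commands '[0.05,0,0.045,0,0,0,40,0,0,0,0,0,0,40]'

```text
t: 27.1
tool_pos: [0.5651, 0.4879, 0.0806]
tool_rot: [-0.498, 2.259, 0.231]
contact_force: [0.2, 0.2, -2.2]
opening: 0.0508
grip_force: 88.5
```

jog_arm --commands '[0.05,0,0.045,0,0,0,40,0,0,0,0,0,0,40]'

```text
t: 27.35
tool_pos: [0.5645, 0.4876, 0.075]
tool_rot: [-0.498, 2.26, 0.23]
contact_force: [-0.2, 0.4, -3.5]
opening: 0.0507
grip_force: 88.5
```

jog_arm --commands '[0.05,0,0.045,0,0,0,40,0,0,0,0,0,0,40]'

```text
t: 27.6
tool_pos: [0.5645, 0.4875, 0.0708]
tool_rot: [-0.498, 2.26, 0.23]
contact_force: [-0.5, 0.5, -2.7]
opening: 0.0506
grip_force: 88.5
```

jog_arm --commands '[0.05,0,0.045,0,0,0,40,0,0,0,0,0,0,40]'

```text
t: 27.85
tool_pos: [0.5646, 0.4877, 0.067]
tool_rot: [-0.498, 2.26, 0.23]
contact_force: [-0.4, 0.1, -3.4]
opening: 0.0508
grip_force: 88.5
```

jog_arm --commands '[0.025,0,0.022,0,0,0,40,0,0,0,0,0,0,40]'

```text
t: 28.1
tool_pos: [0.565, 0.4882, 0.0662]
tool_rot: [-0.498, 2.258, 0.231]
contact_force: [-0.7, -0.0, -1.6]
opening: 0.0507
grip_force: 88.8
```

jog_arm --commands '[0,0,0,0,0,0,40,0.025,0,0.022,0,0,0,40,0.025,0,0.022,0,0,0,40,0.025,0,0.022,0,0,0,40,0,0,0,0,0,0,40]' --newtons 20

```text
t: 28.72
tool_pos: [0.5678, 0.4907, 0.0658]
tool_rot: [-0.498, 2.25, 0.236]
contact_force: [-0.0, 0.2, 8.7]
opening: 0.0506
grip_force: 89.3
```

Run:
```python
from h import *
tilt()
for n in('side','top'):
    d,p=tinpose(n,.45,.64,.40,.56,.02,.10)
    # fit tin: print profile of extents by height
    for z0 in np.arange(.02,.1,.02):
        s=p[(p[:,2]>z0)&(p[:,2]<z0+.02)]
        if len(s)>5:print(n,z0.round(2),len(s),s.min(0).round(3)[:2],s.max(0).round(3)[:2])
    if n=='side':cv2.imwrite('pics/s8.png',cv2.resize(d['image'][150:270,230:360,::-1],None,fx=4,fy=4,interpolation=cv2.INTER_CUBIC))
```

```text
t 28.73 pos [0.5678 0.4907 0.0658] 
R [[-0.601, -0.425, 0.677], [-0.276, 0.905, 0.324], [-0.751, 0.008, -0.661]] q [ 0.678  0.191  1.942 -0.795  0.244 -0.626] open 0.050560270220053785 F [-0.   0.2  8.7]
tilt 48.6 heading 25.6 ytool z 0.008
side 0.02 91 [0.518 0.448] [0.58  0.501]
side 0.04 101 [0.52  0.449] [0.586 0.506]
side 0.06 57 [0.525 0.447] [0.585 0.501]
side 0.08 53 [0.518 0.412] [0.591 0.509]
top 0.04 17 [0.528 0.481] [0.541 0.503]
top 0.06 42 [0.53 0.45] [0.594 0.506]
top 0.08 128 [0.495 0.436] [0.597 0.524]
```

View pics/s8.png

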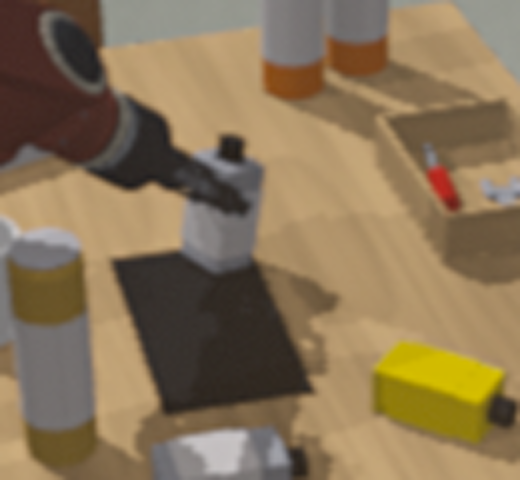

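Run:
```python
from h import *
d=look('side');K=d['K'];T=d['cam_to_world']
for u,v in((113,262),(310,388),(165,410),(225,270),(185,240),(255,262)):
    U=230+u/4;V=150+v/4
    r=T[:3,:3]@np.array([(U-K[0,2])/K[0,0],-(V-K[1,2])/K[1,1],-1]);c=T[:3,3]
    print((u,v),(c+r*(.004-c[2])/r[2]).round(3),(c+r*(.02-c[2])/r[2]).round(3))
```

```text
(113, 262) [0.459 0.51  0.004] [0.454 0.485 0.02 ]
(310, 388) [0.573 0.267 0.004] [0.566 0.246 0.02 ]
(165, 410) [0.449 0.273 0.004] [0.445 0.252 0.02 ]
(225, 270) [0.553 0.467 0.004] [0.547 0.442 0.02 ]
(185, 240) [0.531 0.528 0.004] [0.525 0.502 0.02 ]
(255, 262) [0.582 0.472 0.004] [0.576 0.447 0.02 ]
```

jog_arm --commands '[0.1,-0.17,-0.21,0,0,0,40,0,0,0,0,0,0,40,0.04,0,0.035,0,0,0,40,0.04,0,0.035,0,0,0,40,0,0,0,0,0,0,40]'

```text
t: 29.5
tool_pos: [0.5612, 0.4765, 0.0657]
tool_rot: [-0.498, 2.246, 0.236]
contact_force: [-2.4, -3.4, 15.3]
opening: 0.0506
grip_force: 90.4
```

jog_arm --commands '[0,0,0,0,0,0,52,0,0,0,0,0,0,53,0,0,0,0,0,0,55,0,0,0,0,0,0,58,0,0,0,0,0,0,65,0,0,0,0,0,0,68,0,0,0,0,0,0,68]'

```text
t: 30.38
tool_pos: [0.5568, 0.4728, 0.057]
tool_rot: [-0.498, 2.26, 0.23]
contact_force: [-0.3, -0.1, -0.8]
opening: 0.0679
grip_force: 0.0
```

Run:
```python
from h import *
d=look('side');cv2.imwrite('pics/s9.png',cv2.resize(d['image'][150:270,230:360,::-1],None,fx=4,fy=4,interpolation=cv2.INTER_CUBIC))
```

```text
(no output)
```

View pics/s9.png

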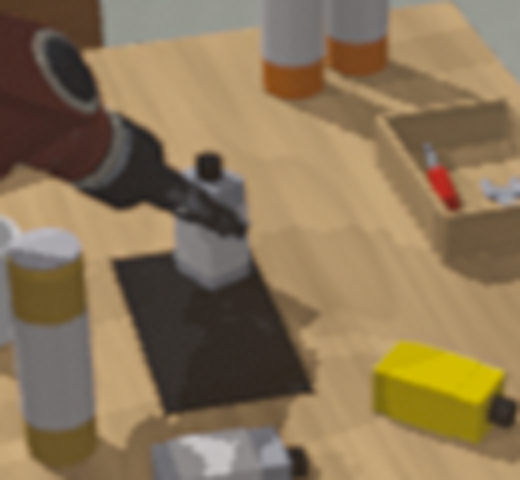

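jog_arm --commands '[0,0,-0.5,0,0,0,70,0,0,-0.5,0,0,0,70,0,0,-0.5,0,0,0,70,-0.6,0,-0.55,0,0,0,70,-0.6,0,-0.55,0,0,0,70,-0.6,0,-0.55,0,0,0,70,0,0,0,0,0,0,70]'

```text
t: 31.3
tool_pos: [0.4972, 0.4445, 0.2723]
tool_rot: [-0.494, 2.249, 0.236]
contact_force: [-0.5, 0.3, -0.8]
opening: 0.0703
grip_force: 0.0
```

```bash
cat > plan.py <<'E'
from h import *
import kin
def plan(x,head,til):
    """tool-frame turn to the wanted orientation (about TCP), then shift in the new frame; shares"""
    o,M=tilt();c,s=np.cos(np.radians(head)),np.sin(np.radians(head));t=np.radians(til)
    z=np.array([np.sin(t)*c,np.sin(t)*s,-np.cos(t)]);y=np.array([-s,c,0]);T=np.stack([np.cross(y,z),y,z],1)
    rv=R.from_matrix(M.T@T).as_rotvec();n=max(1,int(np.ceil(np.abs(rv).max()/.1)))
    print('turn rows',n,(rv/.1/n).round(2));D=np.array(x)-o['tool_pos'];sh=T.T@D/.06
    print('shift total shares',sh.round(2),'down 10mm =',(T.T@[0,0,-.01]/.06).round(3))
    q,e=kin.ik(np.array(x),np.radians(head),t,o['q']);print('end q',q.round(2),'err',round(e,4))
    q,e=kin.ik(np.array(o['tool_pos']),np.radians(head),t,o['q']);print('turned q',q.round(2),'err',round(e,4))
E
python3 - <<'E'
from plan import *
meas('top',('tin2','blank'))
for n in('side','top'):
    d,p=tinpose(n,.45,.64,.40,.56,.02,.13)
    for z0 in np.arange(.02,.13,.02):
        s=p[(p[:,2]>z0)&(p[:,2]<z0+.02)]
        if len(s)>5:print(n,z0.round(2),len(s),s.min(0).round(3)[:2],s.max(0).round(3)[:2])
plan([.4713,.153,.12],-2.4,-38)
E
```

```text
top blank 530 [ 621.1 -266.5] [ 75.3 147.9] 4.5 zmed 0.0403
top tin2 515 [476.9 153.2] [ 52.6 116.4] 87.9 zmed 0.0439
side 0.02 85 [0.507 0.429] [0.568 0.489]
side 0.04 88 [0.509 0.435] [0.569 0.487]
side 0.06 95 [0.509 0.435] [0.571 0.484]
side 0.08 90 [0.51  0.431] [0.569 0.491]
side 0.1 99 [0.511 0.434] [0.566 0.495]
side 0.12 19 [0.526 0.453] [0.551 0.481]
top 0.02 27 [0.514 0.437] [0.574 0.483]
top 0.04 25 [0.515 0.437] [0.573 0.483]
top 0.06 34 [0.514 0.438] [0.574 0.484]
top 0.08 59 [0.516 0.437] [0.574 0.497]
top 0.1 162 [0.517 0.441] [0.572 0.498]
top 0.12 38 [0.534 0.457] [0.556 0.483]
t 31.45 pos [0.4948 0.4424 0.2623] 
R [[-0.609, -0.423, 0.671], [-0.279, 0.906, 0.317], [-0.743, 0.006, -0.67]] q [ 0.697 -0.291  2.031 -0.335  0.608 -1.112] open 0.06982563474345484 F [-0.4 -0.3  0.4]
tilt 48.0 heading 25.3 ytool z 0.006
turn rows 15 [0.03 0.98 0.35]
shift total shares [-1.31 -4.84  1.99] down 10mm = [-0.103  0.     0.131]
end q [ 0.11  0.28  1.65  0.1   1.86 -1.42] err 0.0
turned q [ 0.48  0.46  1.18  0.36  2.07 -0.96] err 0.0
```

jog_arm --commands '[0,0,0,0.03,0.98,0.35,75,0,0,0,0.03,0.98,0.35,75,0,0,0,0.03,0.98,0.35,75,0,0,0,0.03,0.98,0.35,75,0,0,0,0.03,0.98,0.35,75,0,0,0,0.03,0.98,0.35,75,0,0,0,0.03,0.98,0.35,75,0,0,0,0.03,0.98,0.35,75,0,0,0,0.03,0.98,0.35,75,0,0,0,0.03,0.98,0.35,75,0,0,0,0.03,0.98,0.35,75,0,0,0,0.03,0.98,0.35,75,0,0,0,0.03,0.98,0.35,75,0,0,0,0.03,0.98,0.35,75,0,0,0,0.03,0.98,0.35,75,-0.26,-0.97,0.4,0,0,0,75,-0.26,-0.97,0.4,0,0,0,75,-0.26,-0.97,0.4,0,0,0,75,-0.26,-0.97,0.4,0,0,0,75,-0.26,-0.97,0.4,0,0,0,75]'

```text
t: 33.95
tool_pos: [0.4691, 0.1621, 0.1215]
tool_rot: [-0.051, -2.472, -0.025]
contact_force: [0.5, -0.7, 0.9]
opening: 0.0752
grip_force: 0.0
```

jog_arm --commands '[0,0,0,0,0,0,75,0,0,0,0,0,0,75]'

```text
t: 34.2
tool_pos: [0.4703, 0.1641, 0.1233]
tool_rot: [-0.051, -2.473, -0.027]
contact_force: [-0.5, 0.5, -0.8]
opening: 0.075
grip_force: 0.0
```

Run:
```python
from plan import *
meas('top',('tin2',))
plan([.4713,.153,.015],-2.4,-38)
```

```text
top tin2 2 [383.7 235.8] [4.5 0. ] -134.4 zmed 0.0531
t 34.25 pos [0.4709 0.1647 0.1241] 
R [[-0.786, 0.043, -0.617], [0.029, 0.999, 0.032], [0.618, 0.007, -0.786]] q [ 0.125  0.286  1.643  0.114  1.87  -1.409] open 0.07480244232257202 F [0.7 0.7 0.7]
tilt 38.2 heading 177.1 ytool z 0.007
turn rows 1 [ 0.06 -0.03  0.04]
shift total shares [-1.13 -0.19  1.42] down 10mm = [-0.103  0.     0.131]
end q [ 0.11  0.43  1.67  0.09  1.7  -1.44] err 0.0
turned q [ 0.13  0.28  1.64  0.11  1.87 -1.4 ] err 0.0
```

jog_arm --commands '[0,-0.19,0,0,0,0,75,-0.28,0,0.35,0,0,0,75,-0.28,0,0.35,0,0,0,75,-0.28,0,0.36,0,0,0,75,0,0,0,0,0,0,75,0,0,0,0,0,0,75,0,0,0,0,0,0,75]'

```text
t: 35.12
tool_pos: [0.4721, 0.1535, 0.0448]
tool_rot: [-0.05, -2.479, -0.027]
contact_force: [0.2, -0.2, 0.7]
opening: 0.0746
grip_force: 0.0
```

Run:
```python
from plan import *
meas('side',('tin2',))
plan([.4713,.153,.016],-2.4,-38)
```

```text
side tin2 344 [468.2 145.8] [ 82.  111.4] 87.5 zmed 0.0435
t 35.17 pos [0.472  0.1535 0.0447] 
R [[-0.788, 0.043, -0.614], [0.029, 0.999, 0.032], [0.615, 0.007, -0.788]] q [ 0.108  0.385  1.669  0.1    1.743 -1.439] open 0.07496518709843371 F [-0.4 -1.  -0.3]
tilt 38.0 heading 177.0 ytool z 0.007
turn rows 1 [0.06 0.01 0.04]
shift total shares [-0.29 -0.01  0.38] down 10mm = [-0.103  0.     0.131]
end q [ 0.11  0.43  1.67  0.09  1.7  -1.44] err 0.0
turned q [ 0.11  0.39  1.67  0.1   1.74 -1.43] err 0.0
```

jog_arm --commands '[-0.15,0,0.19,0,0,0,75,-0.14,0,0.19,0,0,0,75,0,0,0,0,0,0,75,0,0,0,0,0,0,40,0,0,0,0,0,0,40,0,0,0,0,0,0,40,0,0,0,0,0,0,40,0,0,0,0,0,0,40]' --newtons 80

```text
t: 36.17
tool_pos: [0.471, 0.1536, 0.0149]
tool_rot: [-0.05, -2.477, -0.027]
contact_force: [1.3, 0.0, 0.6]
opening: 0.0511
grip_force: 83.4
```

jog_arm --commands '[0.1,0,-0.13,0,0,0,40,0.31,0,-0.39,0,0,0,40,0,0,0,0,0,0,40]'

```text
t: 36.55
tool_pos: [0.472, 0.1535, 0.0561]
tool_rot: [-0.05, -2.481, -0.028]
contact_force: [-0.6, 0.1, -3.5]
opening: 0.0511
grip_force: 83.7
```

Run:
```python
from plan import *
d,W=meas('side',('tin2',));x,y,z=np.moveaxis(W,-1,0)
p=W[(x>.38)&(x<.47)&(y>.1)&(y<.2)&(z>.01)&(z<.12)];print(len(p),p.min(0),p.max(0))
plan([.49,.153,.26],-2.4,-38)
```

```text
side tin2 151 [456.6 128.3] [ 45.7 106.1] 68.8 zmed 0.0504
434 [0.41259559 0.11166108 0.03913742] [0.46993298 0.1827679  0.09041049]
t 36.6 pos [0.4711 0.1533 0.0548] 
R [[-0.788, 0.043, -0.614], [0.03, 0.999, 0.032], [0.615, 0.007, -0.788]] q [ 0.108  0.368  1.671  0.1    1.758 -1.437] open 0.05128942927066149 F [ 0.8  0.3 -5. ]
tilt 38.0 heading 177.0 ytool z 0.007
turn rows 1 [0.06 0.01 0.03]
shift total shares [ 1.86  0.01 -2.89] down 10mm = [-0.103  0.     0.131]
end q [ 0.11  0.19  1.51  0.11  2.09 -1.4 ] err 0.0
turned q [ 0.11  0.37  1.67  0.1   1.76 -1.43] err 0.0
```

Run:
```python
from plan import *
import io,contextlib
for x,h,t in(([.548,.372,.25],-2.4,-38),([.548,.372,.25],0,0),([.548,.372,.25],0,40),([.548,.372,.25],5,40),([.548,.372,.06],0,40),([.548,.372,.06],5,40),([.548,.372,.06],8,40)):
    q,e=kin.ik(np.array(x),np.radians(h),np.radians(t),[.5,.2,1.7,-.3,1,-.8]);print(x,h,t,q.round(2),round(e,3))
plan([.548,.372,.25],-2.4,-38)
```

```text
[0.548, 0.372, 0.25] -2.4 -38 [ 0.38  0.5   1.15  0.29  2.09 -1.08] 0.0
[0.548, 0.372, 0.25] 0 0 [ 0.48  0.13  1.5   0.    1.51 -1.09] 0.0
[0.548, 0.372, 0.25] 0 40 [ 0.65 -0.16  1.9  -0.52  0.89 -0.7 ] 0.0
[0.548, 0.372, 0.25] 5 40 [ 0.62 -0.19  1.92 -0.46  0.84 -0.83] 0.0
[0.548, 0.372, 0.06] 0 40 [ 0.65  0.09  2.01 -0.76  0.6  -0.38] 0.0
[0.548, 0.372, 0.06] 5 40 [ 0.62  0.07  2.03 -0.7   0.53 -0.51] 0.0
[0.548, 0.372, 0.06] 8 40 [ 0.61  0.05  2.04 -0.66  0.49 -0.61] 0.0
t 36.6 pos [0.4711 0.1533 0.0548] 
R [[-0.788, 0.043, -0.614], [0.03, 0.999, 0.032], [0.615, 0.007, -0.788]] q [ 0.108  0.368  1.671  0.1    1.758 -1.437] open 0.05128942927066149 F [ 0.8  0.3 -5. ]
tilt 38.0 heading 177.0 ytool z 0.007
turn rows 1 [0.06 0.01 0.03]
shift total shares [ 1.11  3.7  -3.26] down 10mm = [-0.103  0.     0.131]
end q [ 0.38  0.5   1.15  0.29  2.09 -1.08] err 0.0
turned q [ 0.11  0.37  1.67  0.1   1.76 -1.43] err 0.0
```

jog_arm --commands '[0.67,0,-0.85,0,0,0,40,0.67,0,-0.85,0,0,0,40,0.67,0,-0.85,0,0,0,40,-0.22,0.93,-0.18,0,0,0,40,-0.22,0.93,-0.18,0,0,0,40,-0.22,0.93,-0.18,0,0,0,40,-0.22,0.93,-0.18,0,0,0,40,0,0,0,0,0,0,40,0,0,0,0,0,0,40]'

```text
t: 37.72
tool_pos: [0.5472, 0.3718, 0.2425]
tool_rot: [-0.051, -2.473, -0.024]
contact_force: [1.0, -0.1, -4.2]
opening: 0.051
grip_force: 85.5
```

Run:
```python
from plan import *
plan([.548,.372,.10],5,40)
```

```text
t 37.73 pos [0.5472 0.3718 0.2425] 
R [[-0.784, 0.043, -0.619], [0.031, 0.999, 0.03], [0.62, 0.005, -0.785]] q [ 0.375  0.5    1.161  0.297  2.085 -1.089] open 0.0509876639034468 F [ 1.  -0.1 -4.2]
tilt 38.3 heading 177.2 ytool z 0.005
turn rows 14 [ 0.   -0.97 -0.1 ]
shift total shares [1.52 0.   1.83] down 10mm = [0.107 0.    0.128]
end q [ 0.62 -0.    2.02 -0.63  0.59 -0.6 ] err 0.0
turned q [ 0.62 -0.18  1.93 -0.46  0.83 -0.82] err 0.0
```

jog_arm --commands '[0,0,0,0,-0.97,-0.1,40,0,0,0,0,-0.97,-0.1,40,0,0,0,0,-0.97,-0.1,40,0,0,0,0,-0.97,-0.1,40,0,0,0,0,-0.97,-0.1,40,0,0,0,0,-0.97,-0.1,40,0,0,0,0,-0.97,-0.1,40,0,0,0,0,-0.97,-0.1,40,0,0,0,0,-0.97,-0.1,40,0,0,0,0,-0.97,-0.1,40,0,0,0,0,-0.97,-0.1,40,0,0,0,0,-0.97,-0.1,40,0,0,0,0,-0.97,-0.1,40,0,0,0,0,-0.97,-0.1,40,0.5,0,0.6,0,0,0,40,0.5,0,0.6,0,0,0,40,0,0,0,0,0,0,40,0,0,0,0,0,0,40]'

```text
t: 39.98
tool_pos: [0.5485, 0.3721, 0.1528]
tool_rot: [-0.102, 2.443, 0.045]
contact_force: [0.6, 0.3, -3.6]
opening: 0.051
grip_force: 85.3
```

Run:
```python
from plan import *
plan([.548,.372,.065],5,40)
d,p=tinpose('side',.47,.62,.31,.42,.02,.25)
for z0 in np.arange(.02,.25,.02):
    s=p[(p[:,2]>z0)&(p[:,2]<z0+.02)]
    if len(s)>5:print(z0.round(2),len(s),s.min(0).round(3)[:2],s.max(0).round(3)[:2])
```

```text
t 39.98 pos [0.5485 0.3721 0.1528] 
R [[-0.764, -0.085, 0.639], [-0.062, 0.996, 0.059], [-0.642, 0.005, -0.767]] q [ 0.621 -0.08   1.995 -0.544  0.675 -0.7  ] open 0.05096603506871088 F [ 0.6  0.3 -3.6]
tilt 39.9 heading 5.3 ytool z 0.005
turn rows 1 [ 0.03 -0.01 -0.05]
shift total shares [ 0.95 -0.    1.12] down 10mm = [0.107 0.    0.128]
end q [ 0.62  0.06  2.03 -0.69  0.54 -0.52] err 0.0
turned q [ 0.62 -0.08  1.99 -0.55  0.68 -0.7 ] err 0.0
0.1 64 [0.503 0.335] [0.552 0.397]
0.12 99 [0.504 0.337] [0.555 0.397]
0.14 90 [0.508 0.336] [0.56  0.398]
0.16 73 [0.512 0.325] [0.563 0.354]
0.18 110 [0.5  0.31] [0.569 0.408]
0.2 136 [0.47 0.31] [0.563 0.4  ]
0.22 63 [0.471 0.31 ] [0.55  0.395]
0.24 36 [0.47  0.321] [0.494 0.373]
```

Held upright-ish as planned; lower and press lightly.

jog_arm --commands '[0.3,0,0.36,0,0,0,40,0.3,0,0.36,0,0,0,40,0.3,0,0.36,0,0,0,40,0,0,0,0,0,0,40,0,0,0,0,0,0,40]'

```text
t: 40.65
tool_pos: [0.5495, 0.3741, 0.0701]
tool_rot: [-0.103, 2.44, 0.047]
contact_force: [-0.5, 0.6, -2.1]
opening: 0.0509
grip_force: 85.3
```

jog_arm --commands '[0.03,0,0.036,0,0,0,40,0,0,0,0,0,0,40]'

```text
t: 40.9
tool_pos: [0.5484, 0.3733, 0.0652]
tool_rot: [-0.103, 2.443, 0.045]
contact_force: [0.2, 0.3, -2.3]
opening: 0.0512
grip_force: 85.3
```

jog_arm --commands '[0.03,0,0.036,0,0,0,40,0,0,0,0,0,0,40]'

```text
t: 41.15
tool_pos: [0.5476, 0.3728, 0.0607]
tool_rot: [-0.104, 2.445, 0.044]
contact_force: [-0.2, 1.2, -3.2]
opening: 0.0508
grip_force: 85.3
```

jog_arm --commands '[0.02,0,0.026,0,0,0,40,0,0,0,0,0,0,40]'

```text
t: 41.4
tool_pos: [0.5477, 0.3728, 0.0587]
tool_rot: [-0.104, 2.445, 0.044]
contact_force: [0.5, 0.3, -3.0]
opening: 0.0511
grip_force: 85.3
```

jog_arm --commands '[0.02,0,0.026,0,0,0,40,0,0,0,0,0,0,40]'

```text
t: 41.65
tool_pos: [0.5484, 0.3733, 0.0578]
tool_rot: [-0.104, 2.443, 0.045]
contact_force: [-0.2, -0.9, -1.4]
opening: 0.0511
grip_force: 86.0
```

jog_arm --commands '[0.02,0,0.026,0,0,0,40,0,0,0,0,0,0,40]'

```text
t: 41.9
tool_pos: [0.5495, 0.3738, 0.0576]
tool_rot: [-0.104, 2.441, 0.046]
contact_force: [-2.3, -1.7, 4.1]
opening: 0.051
grip_force: 86.5
```

Contact. Press a touch more, then release slowly as before.

jog_arm --commands '[0.04,0,0.05,0,0,0,40,0,0,0,0,0,0,40,0,0,0,0,0,0,52,0,0,0,0,0,0,53,0,0,0,0,0,0,55,0,0,0,0,0,0,58,0,0,0,0,0,0,64,0,0,0,0,0,0,67,0,0,0,0,0,0,67]'

```text
t: 43.02
tool_pos: [0.5481, 0.3729, 0.0512]
tool_rot: [-0.103, 2.445, 0.044]
contact_force: [-0.3, 0.0, 0.0]
opening: 0.0668
grip_force: 0.0
```

```bash
cat >> h.py <<'E'
def stand(y0,y1,names=('side','top')):
    for n in names:
        d,p=tinpose(n,.45,.62,y0,y1,.02,.13)
        for z0 in(.02,.06,.1,.12):
            s=p[(p[:,2]>z0)&(p[:,2]<z0+.02)]
            if len(s)>5:print(n,z0,len(s),s.min(0).round(3)[:2],s.max(0).round(3)[:2])
E
python3 - <<'E'
from plan import *
stand(.32,.42)
plan([.548,.372,.25],5,40)
E
```

```text
side 0.02 82 [0.503 0.342] [0.55  0.394]
side 0.06 51 [0.507 0.32 ] [0.553 0.359]
side 0.1 103 [0.463 0.329] [0.551 0.406]
side 0.12 47 [0.46  0.325] [0.539 0.392]
top 0.06 44 [0.51  0.323] [0.556 0.418]
top 0.1 223 [0.495 0.321] [0.555 0.415]
top 0.12 80 [0.481 0.32 ] [0.546 0.42 ]
t 43.12 pos [0.5482 0.3729 0.0513] 
R [[-0.765, -0.086, 0.638], [-0.063, 0.996, 0.059], [-0.641, 0.005, -0.768]] q [ 0.622  0.083  2.03  -0.717  0.516 -0.492] open 0.0672635691872354 F [-0.5 -0.3 -0.1]
tilt 39.8 heading 5.3 ytool z 0.005
turn rows 1 [ 0.03 -0.03 -0.04]
shift total shares [-2.13 -0.01 -2.54] down 10mm = [0.107 0.    0.128]
end q [ 0.62 -0.19  1.92 -0.46  0.84 -0.83] err 0.0
turned q [ 0.62  0.08  2.03 -0.72  0.52 -0.49] err 0.0
```

jog_arm --commands '[0,0,-0.5,0,0,0,67,0,0,-0.65,0,0,0,67,0,0,-0.65,0,0,0,67,-0.71,0,-0.85,0,0,0,67,-0.71,0,-0.85,0,0,0,60,-0.71,0,-0.85,0,0,0,50,-0.4,0,-0.5,0,0,0,50,0,0,0,0,0,0,50]'

```text
t: 44.12
tool_pos: [0.4796, 0.3663, 0.3665]
tool_rot: [-0.101, 2.437, 0.051]
contact_force: [0.4, -0.0, -0.4]
opening: 0.05
grip_force: 0.0
```

Run:
```python
from plan import *
stand(.32,.42);stand(.42,.53)
meas('top',('blank','bed'));d,W=meas('side',('blank',))
x,y,z=np.moveaxis(W,-1,0);p=W[(x>.33)&(x<.44)&(y>-.56)&(y<-.44)&(z>.29)&(z<.33)];print('knob',len(p),p.min(0).round(3),p.max(0).round(3))
plan([.385,-.50,.42],0,0)
```

```text
side 0.02 83 [0.502 0.334] [0.55  0.393]
side 0.06 88 [0.502 0.339] [0.551 0.396]
side 0.1 104 [0.504 0.339] [0.55  0.396]
side 0.12 28 [0.515 0.356] [0.538 0.388]
top 0.02 29 [0.51  0.341] [0.569 0.395]
top 0.06 30 [0.509 0.346] [0.557 0.395]
top 0.1 157 [0.51  0.345] [0.555 0.398]
top 0.12 39 [0.521 0.36 ] [0.546 0.386]
side 0.02 23 [0.508 0.461] [0.519 0.495]
side 0.06 45 [0.51  0.443] [0.571 0.49 ]
side 0.1 91 [0.51  0.432] [0.567 0.488]
side 0.12 25 [0.528 0.452] [0.549 0.481]
top 0.02 31 [0.514 0.436] [0.575 0.484]
top 0.06 39 [0.515 0.436] [0.573 0.486]
top 0.1 168 [0.517 0.438] [0.572 0.498]
top 0.12 37 [0.533 0.458] [0.556 0.483]
top blank 553 [ 616.1 -277.2] [ 87.1 126.2] 0.4 zmed 0.0404
top bed 4133 [ 548.9 -240. ] [228.5 232.6] 4.4 zmed 0.0178
side blank 955 [ 613.1 -244.9] [ 78.5 199.6] 5.1 zmed 0.04
knob 222 [ 0.372 -0.509  0.29 ] [ 0.393 -0.483  0.327]
t 44.42 pos [0.4782 0.3651 0.3572] 
R [[-0.767, -0.086, 0.636], [-0.065, 0.996, 0.057], [-0.638, 0.002, -0.77]] q [ 0.698 -0.384  1.898 -0.429  1.071 -0.858] open 0.050069117206236725 F [ 0.5 -0.2 -0.4]
tilt 39.6 heading 5.1 ytool z 0.002
turn rows 7 [0.05 0.99 0.12]
shift total shares [  1.55 -14.42  -1.05] down 10mm = [0.    0.    0.167]
end q [-1.03  0.02  1.33 -0.    1.78 -2.6 ] err 0.0
turned q [ 0.53 -0.05  1.51  0.    1.68 -1.04] err 0.0
```

Run:
```python
from plan import *
plan([.385,-.495,.42],-45,0)
d=look('top');W=cloud(d);c,s=np.cos(.085),np.sin(.085)
B=W-[.547,-.239,0];bx=B[...,0]*c+B[...,1]*s;by=-B[...,0]*s+B[...,1]*c;z=W[...,2]
for lo in np.arange(-.09,.02,.02):
    m=(abs(by-lo)<.01)&(bx>-.02)&(bx<.085)&(z>.029)&(z<.06);print('by',lo.round(2),m.sum(),np.nanpercentile(bx[m],2).round(4) if m.sum() else '')
for lo in(.045,.06,.075):
    m=(abs(bx-lo)<.008)&(by>-.09)&(by<.09)&(z>.029)&(z<.06);print('bx',lo,m.sum(),np.percentile(by[m],98).round(4) if m.sum() else '')
```

```text
t 44.42 pos [0.4782 0.3651 0.3572] 
R [[-0.767, -0.086, 0.636], [-0.065, 0.996, 0.057], [-0.638, 0.002, -0.77]] q [ 0.698 -0.384  1.898 -0.429  1.071 -0.858] open 0.050069117206236725 F [ 0.5 -0.2 -0.4]
tilt 39.6 heading 5.1 ytool z 0.002
turn rows 9 [0.34 0.72 0.93]
shift total shares [ -9.04 -11.23  -1.05] down 10mm = [0.    0.    0.167]
end q [-1.03  0.02  1.34  0.    1.78 -1.81] err 0.0
turned q [ 0.53 -0.05  1.51  0.    1.68 -0.26] err 0.0
by -0.09 120 -0.0167
by -0.07 95 0.0339
by -0.05 96 0.0341
by -0.03 91 0.0348
by -0.01 94 0.0337
by 0.01 86 0.0348
bx 0.045 159 0.0162
bx 0.06 150 0.0158
bx 0.075 153 0.0151
```

jog_arm --commands '[0,0,0,0.34,0.72,0.93,50,0,0,0,0.34,0.72,0.93,50,0,0,0,0.34,0.72,0.93,50,0,0,0,0.34,0.72,0.93,50,0,0,0,0.34,0.72,0.93,50,0,0,0,0.34,0.72,0.93,50,0,0,0,0.34,0.72,0.93,50,0,0,0,0.34,0.72,0.93,50,0,0,0,0.34,0.72,0.93,50,0,0,0,0,0,0,50]'

```text
t: 45.72
tool_pos: [0.4795, 0.3649, 0.3586]
tool_rot: [-1.206, -2.9, -0.0]
contact_force: [0.2, -0.0, 0.7]
opening: 0.0497
grip_force: 0.0
```

jog_arm --commands '[-0.7,-0.86,-0.08,0,0,0,50,-0.7,-0.86,-0.08,0,0,0,50,-0.7,-0.86,-0.08,0,0,0,50,-0.7,-0.86,-0.08,0,0,0,50,-0.7,-0.86,-0.08,0,0,0,50,-0.7,-0.86,-0.08,0,0,0,50,-0.7,-0.86,-0.08,0,0,0,50,-0.7,-0.86,-0.08,0,0,0,50,-0.7,-0.86,-0.08,0,0,0,50,-0.7,-0.86,-0.08,0,0,0,50,-0.7,-0.86,-0.08,0,0,0,50,-0.7,-0.86,-0.08,0,0,0,50,-0.64,-0.9,-0.08,0,0,0,50,0,0,0,0,0,0,50,0,0,0,0,0,0,50]'

```text
t: 47.6
tool_pos: [0.3899, -0.4395, 0.4165]
tool_rot: [-1.204, -2.901, -0.003]
contact_force: [-0.2, -0.1, 0.1]
opening: 0.0502
grip_force: 0.0
```

Run:
```python
from plan import *
plan([.385,-.495,.288],-45,0)
```

```text
t 47.6 pos [ 0.3899 -0.4395  0.4165] 
R [[-0.706, 0.708, -0.0], [0.708, 0.706, 0.002], [0.002, 0.002, -1.0]] q [-9.720e-01 -7.800e-02  1.440e+00  1.000e-03  1.782e+00 -1.756e+00] open 0.050173351643415215 F [-0.2 -0.1  0.1]
tilt 0.1 heading 91.9 ytool z 0.002
turn rows 1 [ 0.02 -0.02 -0.01]
shift total shares [-0.6  -0.71  2.14] down 10mm = [0.    0.    0.167]
end q [-1.03  0.03  1.54  0.    1.57 -1.81] err 0.0
turned q [-0.97 -0.08  1.44  0.    1.78 -1.76] err 0.0
```

jog_arm --commands '[-0.6,-0.71,0,0,0,0,55,0,0,0,0,0,0,55,0,0,0.71,0,0,0,55,0,0,0.71,0,0,0,55,0,0,0.7,0,0,0,55,0,0,0,0,0,0,55,0,0,0,0,0,0,5,0,0,0,0,0,0,5,0,0,0,0,0,0,5,0,0,0,0,0,0,5,0,0,0,0,0,0,5,0,0,0,0,0,0,5]' --newtons 80

```text
t: 49.1
tool_pos: [0.3861, -0.4962, 0.2935]
tool_rot: [1.203, 2.897, -0.001]
contact_force: [1.4, 1.6, 6.2]
opening: 0.0197
grip_force: 78.2
```

Run:
```python
from plan import *
plan([.615,-.273,.29],-45,0)
```

```text
t 49.1 pos [ 0.3861 -0.4962  0.2935] 
R [[-0.706, 0.709, 0.004], [0.709, 0.706, -0.002], [-0.005, 0.001, -1.0]] q [-1.029  0.029  1.534  0.002  1.574 -1.812] open 0.019747628081767298 F [1.4 1.6 6.2]
tilt 0.3 heading -31.3 ytool z 0.001
turn rows 1 [ 0.01  0.05 -0.02]
shift total shares [-0.07  5.33  0.06] down 10mm = [0.    0.    0.167]
end q [-0.53  0.14  1.43  0.    1.58 -1.31] err 0.0
turned q [-1.03  0.03  1.53  0.    1.58 -1.81] err 0.0
```

jog_arm --commands '[0,0.28,0,0,0,0,5,0,0.28,0,0,0,0,5,0,0.28,0,0,0,0,5,0,0.28,0,0,0,0,5,0,0.28,0,0,0,0,5,0,0.28,0,0,0,0,5,0,0.28,0,0,0,0,5,0,0.28,0,0,0,0,5,0,0.28,0,0,0,0,5,0,0.28,0,0,0,0,5,0,0.28,0,0,0,0,5,0,0.28,0,0,0,0,5,0,0.28,0,0,0,0,5,0,0.28,0,0,0,0,5,0,0.28,0,0,0,0,5,0,0.28,0,0,0,0,5,0,0.28,0,0,0,0,5,0,0.28,0,0,0,0,5,0,0.28,0,0,0,0,5,0,0,0,0,0,0,5]'

```text
t: 51.6
tool_pos: [0.6122, -0.2691, 0.29]
tool_rot: [-1.203, -2.901, -0.003]
contact_force: [0.3, 0.5, 0.3]
opening: 0.0049
grip_force: 0.0
```

```bash
cat >> h.py <<'E'
def knob():
    for n in('side','top'):
        W=cloud(look(n));x,y,z=np.moveaxis(W,-1,0)
        m=(x>.3)&(x<.8)&(y>-.7)&(y<-.1)&(z>.3)&(z<.33);k,L,s,c=cv2.connectedComponentsWithStats(m.astype(np.uint8))
        for i in range(1,k):
            if s[i,4]>15:
                p=W[L==i];print(n,s[i,4],p.min(0).round(3),p.max(0).round(3))
E
python3 -c "
from plan import *
st();knob()"
```

```text
t 51.6 pos [ 0.6122 -0.2691  0.29  ] 
R [[-0.707, 0.708, 0.0], [0.708, 0.707, 0.002], [0.001, 0.001, -1.0]] q [-0.526  0.127  1.436  0.002  1.579 -1.311] open 0.004879402409402204 F [0.3 0.5 0.3]
side 103 [ 0.59  -0.287  0.3  ] [ 0.622 -0.266  0.328]
side 128 [ 0.562 -0.349  0.3  ] [ 0.585 -0.323  0.326]
side 161 [ 0.589 -0.601  0.3  ] [ 0.625 -0.567  0.304]
top 62 [ 0.593 -0.598  0.3  ] [ 0.628 -0.565  0.308]
```

jog_arm --commands '[0,0,-1,0,0,0,55,0,0,-0.3,0,0,0,55,-0.18,-0.61,0,0,0,0,55,-0.17,-0.61,0,0,0,0,55,0,0,0,0,0,0,55,0,0,0,0,0,0,55]'

```text
t: 52.45
tool_pos: [0.5741, -0.3368, 0.3681]
tool_rot: [-1.207, -2.9, -0.004]
contact_force: [0.5, -0.5, -0.6]
opening: 0.055
grip_force: 0.0
```

```bash
python3 -c "
from plan import *
knob();plan([.575,-.336,.286],-45,0)"
```

```text
side 130 [ 0.561 -0.349  0.3  ] [ 0.584 -0.326  0.326]
side 143 [ 0.591 -0.603  0.3  ] [ 0.626 -0.567  0.305]
top 68 [ 0.593 -0.599  0.3  ] [ 0.627 -0.565  0.308]
top 48 [ 0.566 -0.347  0.303] [ 0.587 -0.326  0.328]
t 52.55 pos [ 0.5746 -0.3362  0.3681] 
R [[-0.706, 0.708, 0.001], [0.708, 0.706, 0.002], [0.001, 0.002, -1.0]] q [-0.642  0.105  1.334  0.002  1.704 -1.425] open 0.05497694925066716 F [-0.6 -0.3  0.2]
tilt 0.1 heading 76.2 ytool z 0.002
turn rows 1 [ 0.02 -0.01 -0.02]
shift total shares [-0.    0.01  1.37] down 10mm = [0.    0.    0.167]
end q [-0.64  0.12  1.45  0.    1.57 -1.43] err 0.0
turned q [-0.64  0.1   1.33  0.    1.7  -1.43] err 0.0
```

jog_arm --commands '[0,0,0.7,0,0,0,55,0,0,0.67,0,0,0,55,0,0,0,0,0,0,55,0,0,0,0,0,0,5,0,0,0,0,0,0,5,0,0,0,0,0,0,5,0,0,0,0,0,0,5,0,0,0,0,0,0,5,0.03,0.12,0,0,0,0,5,0.03,0.12,0,0,0,0,5,0.03,0.12,0,0,0,0,5,0.03,0.12,0,0,0,0,5,0.03,0.12,0,0,0,0,5]' --newtons 110

```text
t: 54.18
tool_pos: [0.5946, -0.3063, 0.2894]
tool_rot: [1.204, 2.896, -0.001]
contact_force: [1.4, -3.1, 6.2]
opening: 0.0195
grip_force: 108.2
```

jog_arm --commands '[0.03,0.12,0,0,0,0,5,0.03,0.12,0,0,0,0,5,0.03,0.12,0,0,0,0,5,0.03,0.12,0,0,0,0,5,0.03,0.12,0,0,0,0,5,0,0,0,0,0,0,5]'

```text
t: 54.92
tool_pos: [0.6138, -0.2737, 0.2894]
tool_rot: [1.203, 2.897, 0.001]
contact_force: [2.5, -1.0, 6.5]
opening: 0.0194
grip_force: 108.5
```

jog_arm --commands '[0,0,0,0,0,0,30,0,0,0,0,0,0,45,0,0,0,0,0,0,55,0,0,0,0,0,0,55,0,0,-0.5,0,0,0,55,0,0,-0.8,0,0,0,55,0,0,-0.8,0,0,0,55,0.7,0.3,-0.3,0,0,0,55,0.7,0.3,-0.3,0,0,0,55,0.8,0.4,0,0,0,0,55,0.8,0.4,0,0,0,0,55,0.8,0.4,0,0,0,0,55,0,0,0,0,0,0,55,0,0,0,0,0,0,55]'

```text
t: 56.68
tool_pos: [0.5283, -0.0358, 0.4485]
tool_rot: [1.206, 2.901, 0.002]
contact_force: [0.1, -0.1, 0.8]
opening: 0.0549
grip_force: 0.0
```

Run:
```python
from plan import *
st();knob();stand(.31,.42);stand(.42,.53)
for n in('side','top'):
  d=look(n,n+'9.png');W=cloud(d);c,s=np.cos(.085),np.sin(.085)
  B=W-[.547 if n=='top' else .543,-.239,0];bx=B[...,0]*c+B[...,1]*s;by=-B[...,0]*s+B[...,1]*c;z=W[...,2]
  for lo in np.arange(-.07,.02,.02):
    m=(abs(by-lo)<.01)&(bx>-.02)&(bx<.085)&(z>.029)&(z<.06);print(n,'by',lo.round(2),m.sum(),np.nanpercentile(bx[m],2).round(4) if m.sum() else '')
  for lo in(.045,.06,.075):
    m=(abs(bx-lo)<.008)&(by>-.09)&(by<.09)&(z>.029)&(z<.06);print(n,'bx',lo,m.sum(),np.percentile(by[m],98).round(4) if m.sum() else '')
```

```text
t 56.67 pos [ 0.5283 -0.0358  0.4485] 
R [[-0.705, 0.709, 0.001], [0.709, 0.705, 0.001], [0.001, 0.001, -1.0]] q [-0.209 -0.21   1.507  0.002  1.845 -0.992] open 0.05489234472823499 F [ 0.1 -0.1  0.8]
side 116 [ 0.6  -0.29  0.3 ] [ 0.622 -0.267  0.325]
side 135 [ 0.571 -0.544  0.3  ] [ 0.608 -0.508  0.304]
top 57 [ 0.604 -0.286  0.302] [ 0.625 -0.266  0.329]
top 53 [ 0.577 -0.543  0.3  ] [ 0.609 -0.513  0.309]
side 0.02 80 [0.503 0.34 ] [0.551 0.395]
side 0.06 87 [0.503 0.338] [0.554 0.405]
side 0.1 106 [0.505 0.342] [0.551 0.397]
side 0.12 26 [0.515 0.359] [0.54  0.389]
top 0.02 27 [0.509 0.345] [0.557 0.398]
top 0.06 31 [0.509 0.344] [0.559 0.396]
top 0.1 161 [0.51  0.345] [0.555 0.398]
top 0.12 37 [0.52 0.36] [0.546 0.385]
side 0.02 19 [0.508 0.462] [0.519 0.492]
side 0.06 44 [0.509 0.442] [0.571 0.487]
side 0.1 97 [0.51  0.431] [0.566 0.489]
side 0.12 22 [0.526 0.45 ] [0.55 0.48]
top 0.02 34 [0.514 0.438] [0.572 0.484]
top 0.06 35 [0.514 0.436] [0.574 0.485]
top 0.1 154 [0.517 0.44 ] [0.572 0.499]
top 0.12 38 [0.534 0.454] [0.556 0.48 ]
side by -0.07 134 0.0331
side by -0.05 130 0.0332
side by -0.03 129 0.0332
side by -0.01 121 0.0326
side by 0.01 100 0.0331
side bx 0.045 186 0.0146
side bx 0.06 192 0.014
side bx 0.075 187 0.014
top by -0.07 0 
top by -0.05 10 0.0336
top by -0.03 39 0.0213
top by -0.01 94 0.034
top by 0.01 84 0.0343
top bx 0.045 83 0.0176
top bx 0.06 64 0.0166
top bx 0.075 53 0.0172
```

View pics/side9.png

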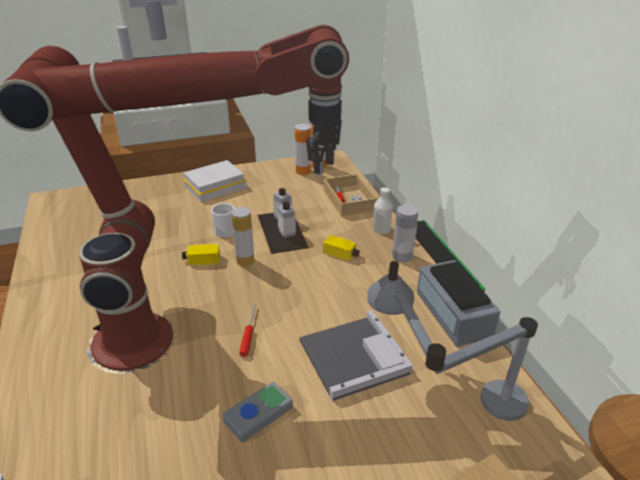

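```bash
python3 -c "
from h import *
print(job.finish_job())"
```

```text
the job is handed in; nothing more can be done
None
```

I handed the job in at about 57 s; `finish_job` gave no verdict. The last camera check showed the blank flush in the fence corner, both fallen grey tins standing upright on the mat, the lamp knob within about 1 cm of the blank's centre and the arm clear. I took tin3 as absent and left both yellow look-alikes alone.

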